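Start a batch of wax finish in the carving studio

ROBOT

A 6-joint arm with a two-finger parallel gripper is mounted at the origin on the work surface. World frame = base frame: x ahead of the robot, y to its left, z up, the work surface at z = 0. Lengths are in m, angles in rad, forces in N, time in s.
With the tool pointing down it reaches from about 0.35 to 0.975 m from the base axis. Payload 4.9 kg.
Tool frame: the origin (TCP) lies at the very end of the fingers, on their centre line; the grasp point (between the pads) lies 19 mm behind it (manip.grip_depth is the distance from the TCP to the grasp point, in m); z points along the fingers, x is the direction in which the jaws open and shut, and the axes are right-handed (so a half turn about z gives the same grasp; the last joint's range is limited). The gripper opens to 85 mm and grips with 20 to 120 N. Pads are 22 mm wide; open, the fingers measure 114 mm over their backs; the gripper's body (76 mm by 85 mm) begins 54 mm behind the grasp point. The pads swing forward as they close: fully open they stand 13 mm farther back than shut.
Start: joints at [-1.458, 0.053, 1.613, -0, 1.476, -0.119], TCP at [0.144, -0.608, 0.231] pointing down, gripper open.
Joint ranges: [-3.01, 3.01], [-1.01, 2.22], [0.06, 2.58], [-1.02, 4.17], [0.09, 2.62], [-3.14, 3.14]. Speed limits (rad/s): [2.57, 2.57, 3.14, 3.14, 3.14, 3.14].

INTERFACE

Orientations are given as a unit quaternion [w, x, y, z].
In Python, from plant import manip gives the robot as it stands. The module is installed in compiled form; this text tells all that it offers.
- The arm moves only by the shell command python3 -m crank 'ROWS' [OPENING]. ROWS is JSON, a list of rows, each a list of 4 numbers: the shift along the tool's x, y, z in cm, then the turn about the tool's z in units of 6 degrees (1.0 is 6 degrees). A call has 1 to 10 rows; each row shifts and turns the commanded pose from where the row before left it, along the tool's axes as they then stand; what a row does not reach is not made up. A row lasts 1/12 s, in which the tool goes at most 41.7 mm and 7.16 degrees, less where a joint would pass 70% of its speed; a pose out of reach is approached as far as the arm can. A call with a gripper value outside its range is refused whole. OPENING is the opening, from 0 (shut) to 1 (fully open), set as the call begins (- or left out, the last holds). The fingers move at their own pace and stop on an object; the grip force is fixed at half the most. Time passes only in rows, so rows that do not move let the fingers close. It gives the time, the measured TCP pose, the force and the opening at its end, in the units of the state.
- manip.state(): the state, without advancing time (a new reading comes with each control period).
- manip.grab_frame(name): name is "scene" or "top" or "wrist"; returns a dict with "img" (400x640x3 uint8, red, green, blue), "intrinsics" (3x3 intrinsics, pixels), "position" and "orientation" of the camera in the world. Camera axes: x right, y up, looking along -z (the intrinsics and any distortion apply to the point x, -y, -z); pixel columns grow to the right and rows downward; lengths in m; the calibration is good to about 2 mm. A picture is of the moment at which its call begins. There is no depth.
- manip.job_done(): hands the job in, once; it reports no verdict.
The state is a dict: "time": time; "joint_pos": joint angles; "joint_vel": joint speeds; "joint_efforts": joint torques, N m; "tool_pos": TCP position; "tool_rot": TCP orientation; "contact_force": force on the tool from outside, world axes, zero at the start; "ft_torque": the same for the moment, N m; "gripper_width": opening from 0.0 (shut) to 1.0 (fully open).
Only numpy, scipy, OpenCV 4.12 (cv2) and the standard library are available. Lean on these libraries where they do the work, as an engineer would, in place of code of your own. Each camera call takes 0.05 s, during which the arm holds its last target.

TASK

Start a batch of wax finish: put every wax cake into the saucepan while it stands on the square resting mark, then slide the pan along the warming plate onto the single ring in front of the oil pump, and with the pan there press the pump head right down and let it spring back up. Then slide the pan onto the heating mark (the concentric rings) and put its lid on squarely. Never lift or tip the pan, centre it well on each mark, never pump without the pan under the spout, and leave everything else on the bench where it is.

Things in the scene. Friction and masses are not known exactly. Their poses are not given: they have to be found in the camera images.
- plate: low warming plate, fixed, black glass top, 190 mm deep (x) x 480 mm long (y) x 18 mm high; origin at the centre of its underside. Three pan positions are marked on its top in pale lines in one row along its y axis, 160 mm apart; which mark is where differs.
- rest_mark: resting position: a square outline of 156 mm painted on the plate; origin at its centre, on the plate's top face. The pan starts on it.
- heat_mark: heating position: three concentric rings (the outer one 156 mm across) painted on the plate; origin at its centre, on the plate's top face.
- pump: oiling position: a single ring 156 mm across painted on the plate, the fixed oil pump behind it. Origin at the ring's centre on the plate's top face, x axis to the bottle. The amber bottle (60 mm across, square foot 74 mm) has its axis at x = +130 mm; its spout reaches back over the ring 160 mm above the plate, 20 mm lower when pressed, so the open pan passes freely beneath.
- pump_head (a joint): how far the sprung pump head is pressed down, in m: 0 up, 0.020 right down (its stop). It starts to move at 3 N, needs 10 N to be right down, and springs back when let go.
- pump_top (a point): centre of the flat top of the pump head (black, 38 mm across), about 204 mm above the bench when up; it moves with the head.
- pan: loose steel saucepan, 0.5 to 1 kg, round, 140 mm outside and 132 mm inside diameter, 62 mm high, floor 5 mm thick; origin at the centre of its underside, z up. Its straight black handle points along its -x axis: 18 mm wide, 12 mm thick, from 66 to 178 mm from the pan's centre, its middle 50 mm above the pan's underside.
- pan_grip (a point): point in the middle of the pan's handle, 118 mm from the pan's centre and 50 mm above its underside; a good place to pinch the handle from above, across its width.
- lid: loose round steel lid of the pan, about 200 g: a flange 148 mm across that rests on the pan's rim, and below it a step 122 mm across and 7 mm deep that enters the pan. Origin at the centre of the underside of the step (seated: 55 mm above the pan's origin); z up. It starts flat on the bench.
- lid_knob (a point): middle of the lid's black knob (30 mm across, 24 mm tall, from 20 to 44 mm above the lid's origin), on the lid's axis.
- board: pale wooden board, fixed, 180 x 180 x 14 mm, on which the wax cakes start; origin at the centre of its underside. The board is on one side of the warming plate and the lid on the other; the sides differ.
- cake1: round cake of yellow beeswax, 40 mm across and 22 mm thick, about 30 g, starting flat on the board; origin at the centre of one flat face (the lower one at the start), its axis z. Two to four cakes are present; the others are None.
- cake2: round cake of yellow beeswax, 40 mm across and 22 mm thick, about 30 g, starting flat on the board; origin at the centre of one flat face (the lower one at the start), its axis z. Two to four cakes are present; the others are None.
- cake3: round cake of yellow beeswax, 40 mm across and 22 mm thick, about 30 g, starting flat on the board; origin at the centre of one flat face (the lower one at the start), its axis z. Two to four cakes are present; the others are None.
- cake4: round cake of yellow beeswax, 40 mm across and 22 mm thick, about 30 g, starting flat on the board; origin at the centre of one flat face (the lower one at the start), its axis z. Two to four cakes are present; the others are None.
- chisel: bystander: long thin hand tool lying down, 240 mm long; origin at its underside.
- brush_mug: bystander: blue ceramic cup, 76 mm across, 90 mm tall; origin at its underside.
- offcut: bystander: block of pale wood, 90 x 50 x 35 mm; origin at its underside.
- spoon_blank: bystander: wooden spoon lying down, 200 mm long; origin at its underside.
- tin: bystander: small closed tin, 70 mm across, 60 mm tall; origin at its underside.

How it is judged:
By the outcome, as a careful person would: the job done as asked, in the order asked, and still so for the second after the job is handed in, with the robot touching nothing.
Of cake1, cake2, cake3, cake4 only 2 to 4 are there at a start; the rules pass over those that are not, and their reading is None.
At some moment in a run one of cake1, cake2, cake3, cake4, lid may be knocked a few centimetres aside while the robot is not near it.
Once in a run the grip may slacken for a moment while it holds something.
It also fails if it takes over 210 s, if anything falls off the work surface, if the arm or the gripper's body presses on something with over 40 N, if the wrist force passes 120 N, or if a joint passes its speed limit or range.

## Working session

There is one attempt and no reset: what is moved stays moved. The work goes in short steps, Python scripts to look and compute and a shell command to move; the robot and the scene stay as the last step left them, time stands still between calls to the robot, and variables do not carry over. Pictures are saved under pics/ and viewed, and the job is handed in when it is done.

```bash
mkdir -p pics; ls
cat > h.py <<'E'
import numpy as np, cv2
from scipy.spatial.transform import Rotation as R
from plant import manip
def rot(q): return R.from_quat([q[1],q[2],q[3],q[0]]).as_matrix()
def snap(n,fn=None):
    f=manip.grab_frame(n); 
    if fn: cv2.imwrite('pics/'+fn,cv2.cvtColor(f['img'],cv2.COLOR_RGB2BGR))
    return f
def ray(f,u,v):
    K=np.array(f['intrinsics']); d=np.linalg.inv(K)@np.array([u,v,1.]); d=np.array([d[0],-d[1],-d[2]])
    return np.array(f['position']), rot(f['orientation'])@d
def onz(f,u,v,z):
    p,d=ray(f,u,v); return p+d*(z-p[2])/d[2]
def proj(f,P):
    K=np.array(f['intrinsics']); c=rot(f['orientation']).T@(np.array(P)-np.array(f['position']))
    q=K@np.array([c[0],-c[1],-c[2]]); return q[:2]/q[2]
def rows(target,yaw=None):
    s=manip.state(); M=rot(s['tool_rot']); d=M.T@(np.array(target)-s['tool_pos'])*100
    return d
E
python3 - <<'E'
from h import *
s=manip.state(); print(s)
for n in ['scene','top','wrist']:
    f=snap(n,n+'0.png'); print(n,{k:v for k,v in f.items() if k!='img'})
print(rot(s['tool_rot']), manip.grip_depth)
E
```

```text
pics
{'time': 0.0, 'joint_pos': array([-1.45801077e+00,  5.33933126e-02,  1.61428975e+00, -1.28008155e-05,
        1.47597816e+00, -1.19018853e-01]), 'joint_vel': array([ 0.00016333,  0.00032961, -0.00063828,  0.00041089, -0.00018894,
       -0.00122154]), 'joint_efforts': array([-3.02397702e-04, -3.93683589e+01, -3.70174277e+01, -1.34553461e-04,
        7.19213524e-03,  1.00523238e-05]), 'tool_pos': array([ 0.14349941, -0.60767052,  0.23004295]), 'tool_rot': array([-7.29136077e-04,  7.84134529e-01, -6.20590019e-01, -7.33587303e-04]), 'contact_force': array([ 1.13517152, -0.67499751,  0.61959437]), 'ft_torque': array([0.02888557, 0.01030855, 0.00123091]), 'gripper_width': 1.0009502905849403}
scene {'intrinsics': array([[447.38990511,   0.        , 317.7656777 ],
       [  0.        , 447.38990511, 191.69716034],
       [  0.        ,   0.        ,   1.        ]]), 'position': array([ 1.26133538, -0.59810319,  0.79808631]), 'orientation': array([0.80008488, 0.42034237, 0.20800596, 0.37404546])}
top {'intrinsics': array([[440.45889233,   0.        , 314.16226531],
       [  0.        , 440.45889233, 199.73928984],
       [  0.        ,   0.        ,   1.        ]]), 'position': array([0.34721891, 0.00686377, 1.28961384]), 'orientation': array([ 0.70837813,  0.03689789, -0.03907319, -0.70378424])}
wrist {'intrinsics': array([[280.75861289,   0.        , 314.96300069],
       [  0.        , 280.75861289, 196.96658883],
       [  0.        ,   0.        ,   1.        ]]), 'position': array([ 0.21447274, -0.59025719,  0.37194243]), 'orientation': array([ 0.77611592, -0.11456279,  0.09224212, -0.61319722])}
[[ 2.29734981e-01 -9.73253193e-01 -2.45473125e-04]
 [-9.73251054e-01 -2.29734994e-01  2.05399546e-03]
 [-2.05545141e-03 -2.32967631e-04 -9.99997860e-01]] 0.0187
```

View pics/top0.png

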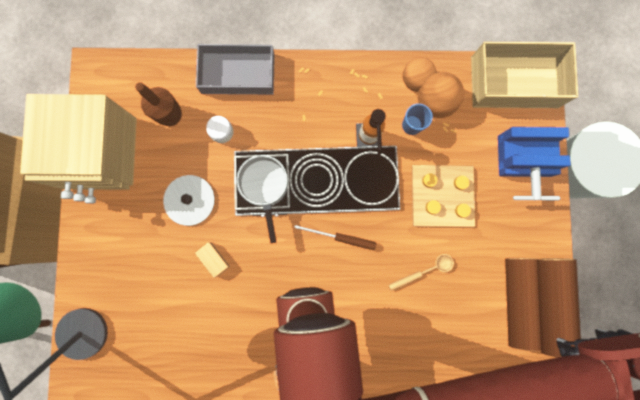

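View pics/scene0.png

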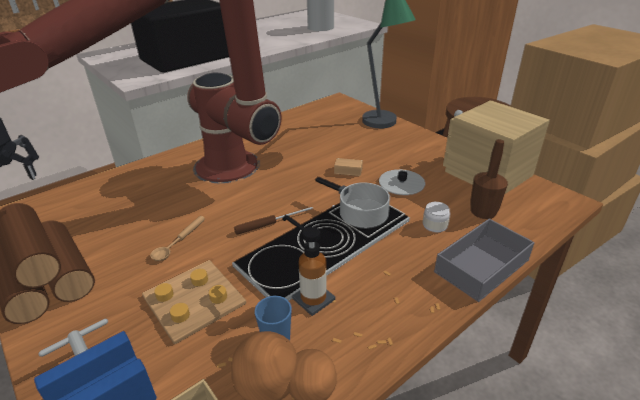

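View pics/wrist0.png

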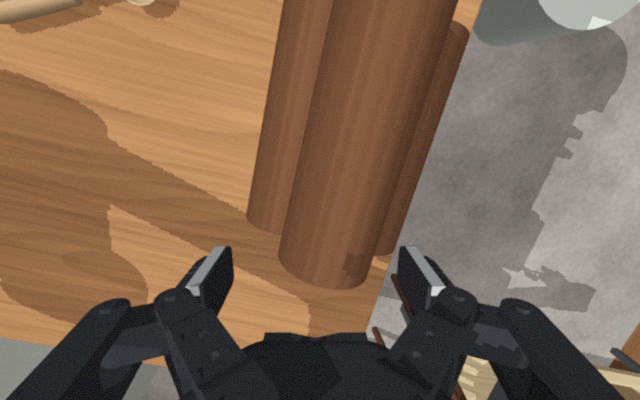

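Run:
```python
from h import *
a=cv2.imread('pics/top0.png'); b=cv2.imread('pics/scene0.png')
x=cv2.resize(a[130:270,220:500],None,fx=2.85,fy=2.85,interpolation=cv2.INTER_CUBIC); cv2.imwrite('pics/z1.png',x)
x=cv2.resize(b[150:350,130:430],None,fx=2.6,fy=2.6,interpolation=cv2.INTER_CUBIC); cv2.imwrite('pics/z2.png',x)
```

```text
(no output)
```

View pics/z1.png

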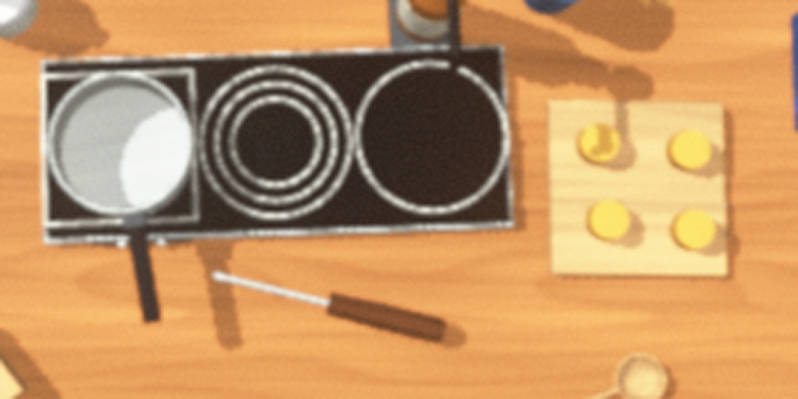

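View pics/z2.png

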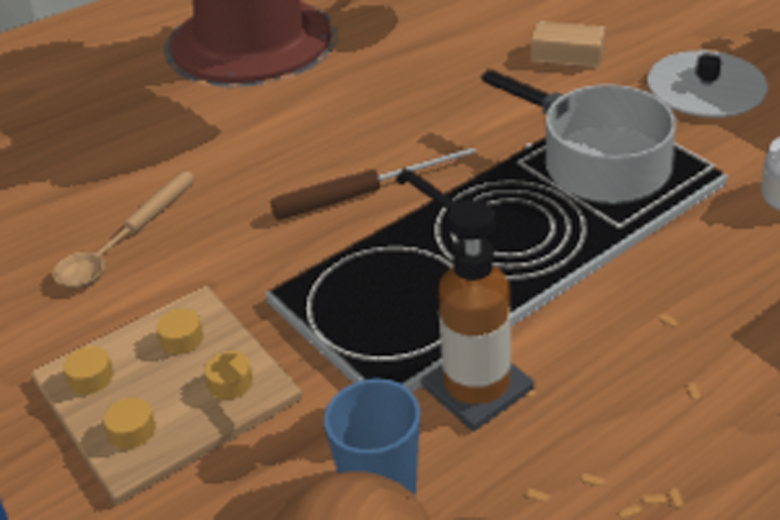

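```bash
cat > meas.py <<'E'
from h import *
def cakes(f,z=0.036,amin=30):
    hsv=cv2.cvtColor(f['img'],cv2.COLOR_RGB2HSV)
    m=cv2.inRange(hsv,(20,140,90),(33,255,255))
    n,l,st,c=cv2.connectedComponentsWithStats(m)
    return [(tuple(np.round(c[i],1)),int(st[i,4]),onz(f,*c[i],z)) for i in range(1,n) if st[i,4]>amin]
def ell(f,mask,z,lo=200):
    out=[]
    cs,_=cv2.findContours(mask,cv2.RETR_LIST,cv2.CHAIN_APPROX_NONE)
    for c in cs:
        if len(c)<40: continue
        p=np.array([onz(f,u,v,z)[:2] for u,v in c[:,0,:]]).astype(np.float32)
        (cx,cy),r=cv2.minEnclosingCircle(p); 
        e=cv2.fitEllipse(p*1000)
        out.append((e,len(c)))
    return out
E
python3 - <<'E'
from meas import *
np.set_printoptions(precision=4,suppress=True)
for n in ['top','scene']:
    f=snap(n); print(n)
    for c in cakes(f): print(c)
    hsv=cv2.cvtColor(f['img'],cv2.COLOR_RGB2HSV)
    # white lines on plate: dark glass
    m=cv2.inRange(hsv,(0,0,0),(180,255,70))
    for e,k in ell(f,m,0.018):
        if 60<e[1][0]<180 : print('ell',np.round(e[0],1),np.round(e[1],1),k)
f=snap('top')
# plate corners from dark-region hull (manual zoom px /2.85 + offset)
for u,v in [(262,182),(272,240),(187,200)]:
    print(u,v,onz(f,u,v,0.08),onz(f,u,v,0.03))
g=cv2.cvtColor(f['img'],cv2.COLOR_RGB2HSV)
print(g[200:245:4,260:276:2,2])
E
```

```text
top
((np.float64(429.5), np.float64(180.1)), 113, array([ 0.5416, -0.3283,  0.036 ]))
((np.float64(461.6), np.float64(182.3)), 139, array([ 0.5357, -0.4207,  0.036 ]))
((np.float64(433.3), np.float64(206.8)), 141, array([ 0.4644, -0.3375,  0.036 ]))
((np.float64(463.0), np.float64(210.4)), 140, array([ 0.4548, -0.4223,  0.036 ]))
ell [-249.8  943.8] [150.1 458.9] 211
ell [478.9 -50.7] [ 69.4 373.4] 323
ell [544.3  -1.9] [73.7 75.3] 72
ell [544.6  -2.7] [102.5 104.3] 100
ell [544.1  -1.8] [105.1 107.2] 104
ell [544.4  -2.3] [134.1 135.6] 129
ell [544.   -2.1] [137.7 138.7] 135
ell [575.8 -86.8] [159.5 355.5] 436
scene
ell [ 680.7 -146.5] [ 87.6 113.7] 108
ell [ 222.3 -513. ] [76.1 76.5] 50
ell [  90.  -522.3] [132.7 157.2] 73
ell [ 128.  -669.3] [ 69.7 356.6] 242
ell [675.2 568.9] [ 85.4 489.1] 210
ell [-612.8 -548.3] [105.2 521.4] 193
ell [-172.4  280.6] [102.8 306.2] 84
ell [-762.7  362.8] [164.7 182.4] 73
262 182 [0.5263 0.1485 0.08  ] [0.5337 0.1544 0.03  ]
272 240 [0.3663 0.1181 0.08  ] [0.367  0.1227 0.03  ]
187 200 [0.4747 0.3544 0.08  ] [0.48   0.3688 0.03  ]
[[200 198 215 242 245 244 240 237]
 [206 196 197 183 152 120 120  93]
 [177 169 119 114 109  95 107 111]
 [122 130 113  73  73  68 125 132]
 [175 225 178  88  71  77 142 191]
 [240 239 236 149  74  68 139 230]
 [234 234 234 202  77  70  95 224]
 [231 232 233 226 116  72  78 181]
 [235 235 236 234 168  73  74 136]
 [239 239 238 236 213  86  71  90]
 [247 247 248 248 246 136  74  78]
 [241 241 242 241 241 236 234 238]]
```

Run:
```python
from meas import *
np.set_printoptions(precision=4,suppress=True)
f=snap('scene')
hsv=cv2.cvtColor(f['img'],cv2.COLOR_RGB2HSV)
print([hsv[v,u] for u,v in [(199,276),(164,292),(180,313),(218,290)]])
m=cv2.inRange(hsv,(18,150,90),(33,255,255)); n,l,st,c=cv2.connectedComponentsWithStats(m)
for i in range(1,n):
    if st[i,4]>40: print(c[i],st[i],onz(f,*c[i],0.031))
f2=snap('top')
for f,t in ((f,60),(f2,80)):
    g=cv2.cvtColor(f['img'],cv2.COLOR_RGB2GRAY)
    w=(g>t).astype(np.uint8)*255
    m=255-w
    cs,h=cv2.findContours(m,cv2.RETR_LIST,cv2.CHAIN_APPROX_NONE)
    for c in cs:
        if len(c)<60: continue
        p=np.array([onz(f,u,v,0.018)[:2] for u,v in c[:,0,:]])
        if p[:,0].min()<0.4 or p[:,0].max()>0.75 or abs(p[:,1]).max()>0.4: continue
        e=cv2.fitEllipse((p*1000).astype(np.float32)); print(len(c),np.round(e[0],1),np.round(e[1],1),p.min(0),p.max(0))
        if len(c)>250:
            r=cv2.minAreaRect((p*1000).astype(np.float32)); print('rect',r)
```

```text
[array([ 19, 157, 184], dtype=uint8), array([ 19, 157, 183], dtype=uint8), array([ 19, 157, 183], dtype=uint8), array([ 19, 154, 137], dtype=uint8)]
[198.7973 277.0315] [191 269  17  17 222] [ 0.4708 -0.3385  0.031 ]
[163.6829 291.9146] [155 284  18  17 246] [ 0.4617 -0.4233  0.031 ]
[217.6066 293.7459] [209 285  18  18 244] [ 0.5482 -0.3302  0.031 ]
[179.3986 312.2065] [170 303  19  19 276] [ 0.5419 -0.4215  0.031 ]
108 [ 686.2 -154.3] [84.  95.9] [ 0.6526 -0.2005] [ 0.7274 -0.1266]
80 [ 619.4 -203.2] [43.8 80.2] [ 0.5813 -0.2343] [ 0.6451 -0.1593]
70 [555.    4.2] [65.3 86.9] [ 0.539  -0.0433] [0.5924 0.0496]
303 [601.6  89.3] [ 71.5 300.6] [ 0.549  -0.0752] [0.6382 0.2358]
rect ((590.455078125, 78.66310119628906), (82.65384674072266, 311.63525390625), 2.6911702156066895)
74 [544.2  -1.9] [75.5 77.1] [ 0.5071 -0.0396] [0.5839 0.0364]
97 [544.6  -2.7] [100.7 102.3] [ 0.4925 -0.0541] [0.5958 0.0481]
106 [544.1  -1.9] [107.9 108.7] [ 0.4895 -0.0571] [0.5988 0.0538]
129 [544.5  -2.8] [132.  133.9] [ 0.4778 -0.0687] [0.6108 0.0627]
136 [544.   -1.9] [139.3 140.7] [ 0.4749 -0.0717] [0.6137 0.0685]
```

Run:
```python
from meas import *
np.set_printoptions(precision=4,suppress=True)
f=snap('top')
P=[]
for a,b in [(42,62),(502,47),(512,226),(45,243)]:
    P.append(onz(f,220+a/2.85,130+b/2.85,0.018)[:2]*1000)
P=np.array(P);print(P, cv2.minAreaRect(P.astype(np.float32)),P.mean(0))
# pump ring fit: bright thin pixels near expected
g=cv2.cvtColor(f['img'],cv2.COLOR_RGB2GRAY)
d=((P[1]+P[2])-(P[0]+P[3])); d/=np.linalg.norm(d); print('dir',d)
for s,nm in ((160,'ring'),(0,'heat')):
    c0=np.array([544.3,-2.2])+d*s; pts=[]
    for a in np.arange(0,2*np.pi,.03):
        rr=np.arange(66,86,.5); vals=[]
        for r in rr:
            q=c0+r*np.array([np.cos(a),np.sin(a)]); u,v=proj(f,[q[0]/1e3,q[1]/1e3,.018]); vals.append(cv2.getRectSubPix(g,(1,1),(float(u),float(v)))[0,0])
        vals=np.array(vals,float)
        if vals.max()>130: r=rr[vals.argmax()]; pts.append(c0+r*np.array([np.cos(a),np.sin(a)]))
    e=cv2.fitEllipse(np.array(pts,np.float32)); print(nm,e,len(pts))
# pan rim z=.08: bright outline; hsv
x=cv2.resize(f['img'][145:255,225:335],None,fx=6,fy=6,interpolation=cv2.INTER_CUBIC); cv2.imwrite('pics/pan.png',x[:,:,::-1])
```

```text
[[ 624.609   237.5053]
 [ 643.7358 -236.9681]
 [ 458.2346 -244.6123]
 [ 437.7919  229.6702]] ((541.1494750976562, -3.6327972412109375), (186.98138427734375, 474.8581237792969), 2.401568651199341) [541.0928  -3.6012]
dir [ 0.0417 -0.9991]
ring ((551.3021850585938, -161.9990692138672), (151.560302734375, 154.6846466064453), 177.19993591308594) 205
heat ((544.3058471679688, -1.0245165824890137), (150.2733154296875, 160.7848663330078), 6.811885356903076) 193
```

View pics/pan.png

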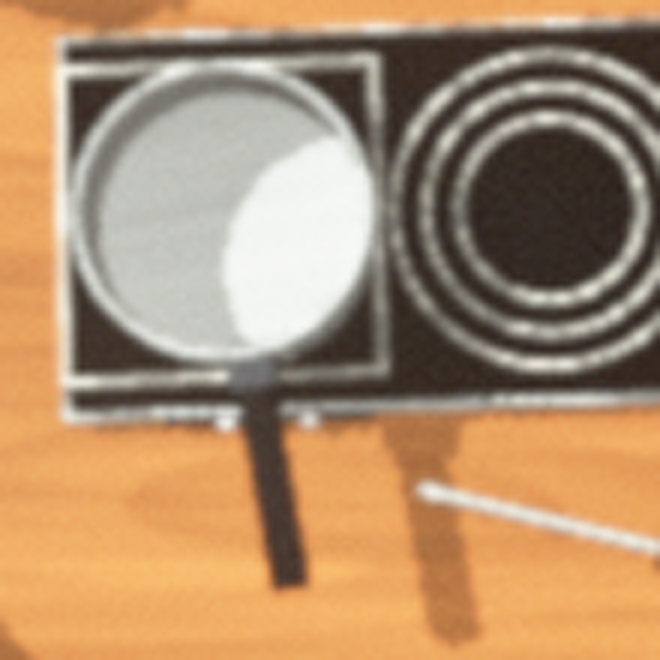

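Run:
```python
from meas import *
np.set_printoptions(precision=4,suppress=True)
f=snap('top')
q=lambda a,b,z: onz(f,225+(a+.5)/6-.5,145+(b+.5)/6-.5,z)
print('pan',q(224,209,.08)); print('L',q(70,209,.08),'R',q(377,209,.08),q(224,58,.08),q(224,360,.08))
c=q(224,209,.08); e=q(290,585,.068); s=q(260,400,.068); print('handle end',e,'start',s, np.linalg.norm((e-c)[:2]), np.degrees(np.arctan2(*(e-s)[[1,0]])),np.degrees(np.arctan2(*(e-c)[[1,0]])))
print('square', [q(a,b,.018)[:2] for a,b in [(66,68),(373,56),(385,372),(70,383)]])
```

```text
pan [0.5335 0.1489 0.08  ]
L [0.533  0.2201 0.08  ] R [0.534  0.0781 0.08  ] [0.6045 0.1502 0.08  ] [0.4634 0.1475 0.08  ]
handle end [0.3607 0.1166 0.068 ] start [0.446  0.1319 0.068 ] 0.17575328654679867 -169.82879796703622 -169.42046896987637
square [array([0.6122, 0.2347]), array([0.6192, 0.0847]), array([0.464 , 0.0769]), array([0.4577, 0.2288])]
```

```bash
python3 -m crank '[[0,0,0,1.1],[0,0,0,1.113],[-1.5,-3,0,0],[-1.5,-3,0,0],[-1.5,-3,0,0],[-1.5,-3,0,0],[-1.5,-3,0,0],[-1.5,-3,0,0],[-1.5,-3,0,0]]' 0.65; python3 -m crank '[[-1.5,-3,0,0],[-1.5,-3,0,0],[-1.5,-3,0,0],[-1.5,-3,0,0],[-1.5,-3,0,0],[-1.2,-3,0.5,0],[-1,-3,1,0],[0,0,2,0],[0,0,0,0],[0,0,0,0]]'
python3 - <<'E'
from meas import *
np.set_printoptions(precision=4,suppress=True)
s=manip.state(); print(s['tool_pos'],rot(s['tool_rot']),s['contact_force'],s['gripper_width'],s['time'])
f=snap('wrist','w1.png')
for c in cakes(f,0.036,200): print(c)
E
```

```text
time: 1.25
tool_pos: [0.3549, -0.5024, 0.2315]
tool_rot: [-0.0, -0.707, 0.707, -0.0]
contact_force: [0.0, 0.5, 1.0]
gripper_width: 0.648
time: 2.08
tool_pos: [0.5628, -0.4054, 0.1944]
tool_rot: [0.0, 0.707, -0.707, -0.002]
contact_force: [-1.2, -0.1, 0.9]
gripper_width: 0.651
[ 0.5628 -0.4054  0.1944] [[ 0.0005 -1.     -0.0032]
 [-1.     -0.0005  0.0024]
 [-0.0024  0.0032 -1.    ]] [-1.1712 -0.0814  0.9121] 0.6514329046302745 2.0833
((np.float64(250.2), np.float64(195.5)), 403, array([ 0.5453, -0.3319,  0.036 ]))
```

View pics/w1.png

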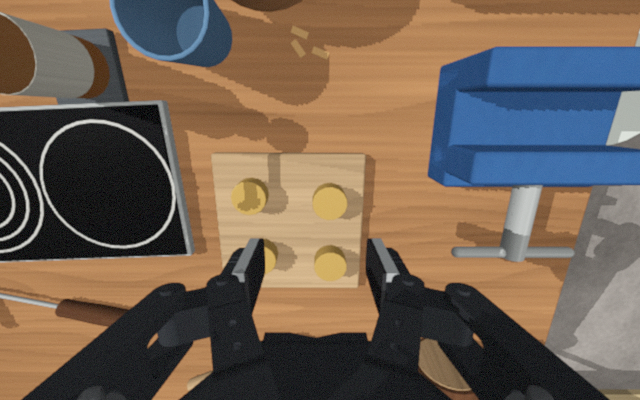

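Run:
```python
from meas import *
np.set_printoptions(precision=4,suppress=True)
f=snap('wrist')
hsv=cv2.cvtColor(f['img'],cv2.COLOR_RGB2HSV); print([hsv[v,u] for u,v in [(330,202),(249,197),(331,263),(350,170)]])
m=cv2.inRange(hsv,(18,115,90),(33,255,255)); n,l,st,c=cv2.connectedComponentsWithStats(m)
for i in range(1,n):
    if st[i,4]>100: print(c[i],st[i],onz(f,*c[i],0.033))
# pump ring
pts=[]
g=cv2.cvtColor(f['img'],cv2.COLOR_RGB2GRAY); c0=np.array([551.3,-162.])
for a in np.arange(0,2*np.pi,.05):
    rr=np.arange(66,86,.5); v=[]
    for r in rr:
        q=c0+r*np.array([np.cos(a),np.sin(a)]); u=proj(f,[q[0]/1e3,q[1]/1e3,.018]); v.append(cv2.getRectSubPix(g,(1,1),(float(u[0]),float(u[1])))[0,0])
    v=np.array(v,float)
    if v.max()>120: pts.append(c0+rr[v.argmax()]*np.array([np.cos(a),np.sin(a)]))
print(cv2.fitEllipse(np.array(pts,np.float32)))
```

```text
[array([ 21, 136, 210], dtype=uint8), array([ 20, 143, 168], dtype=uint8), array([ 20, 135, 211], dtype=uint8), array([ 18,  91, 190], dtype=uint8)]
[248.8758 196.0115] [ 231  178   37   37 1047] [ 0.5439 -0.3305  0.033 ]
[328.148  201.2244] [ 311  183   35   37 1007] [ 0.5378 -0.4205  0.033 ]
[269.2576 255.0576] [263 239  14  35 330] [ 0.4692 -0.3501  0.033 ]
[328.7492 262.4324] [313 245  33  36 925] [ 0.4593 -0.4224  0.033 ]
((548.716064453125, -160.34719848632812), (151.88494873046875, 154.13165283203125), 1.9014556407928467)
```

```bash
python3 -m crank '[[0.75,1.24,2,0],[0.75,1.24,2,0],[0,0,3,0],[0,0,3,0],[0,0,2.5,0],[0,0,2,0],[0,0,1.5,0],[0,0,1,0],[0,0,0.4,0],[0,0,0,0]]'; python3 -m crank '[[0,0,0.2,0],[0,0,0,0],[0,0,0,0],[0,0,0,0],[0,0,0,0],[0,0,0,0]]' 0.1
python3 - <<'E'
from meas import *
snap('wrist','w2.png')
E
```

```text
time: 3.02
tool_pos: [0.5386, -0.4216, 0.0224]
tool_rot: [-0.0, -0.707, 0.707, 0.0]
contact_force: [0.2, -0.1, 0.8]
gripper_width: 0.653
time: 3.52
tool_pos: [0.5399, -0.4223, 0.0224]
tool_rot: [-0.0, 0.707, -0.707, 0.002]
contact_force: [0.3, -0.3, 6.7]
gripper_width: 0.441
```

View pics/w2.png

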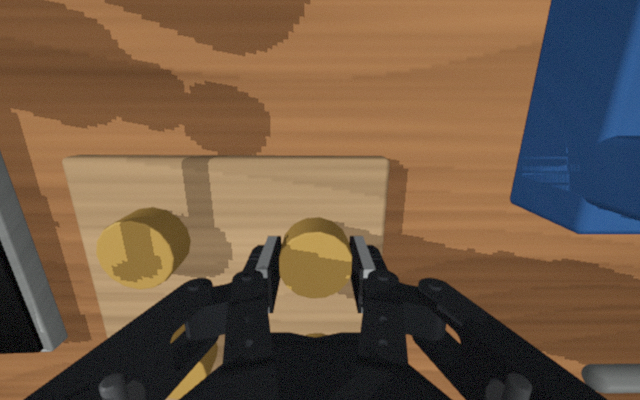

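```bash
python3 -m crank '[[0,0,-2,0],[0,0,-3,0],[0,0,-4,0],[-1,2,-4,0],[-2.5,3,-2,0],[-3,3,0,0],[-3.5,2,0,0],[-3.8,0,0,0],[-3.8,0,0,0],[-3.8,0,0,0]]'; python3 -m crank '[[-3.8,0,0,0],[-3.8,0,0,0],[-3.8,0,0,0],[-3.8,0,0,0],[-3.8,0,0,0],[-3.8,0,0,0],[-3.8,0,0,0],[-2,0,0,0],[0,0,0,0],[0,0,0,0]]'
python3 - <<'E'
from meas import *
f=snap('wrist','w3.png'); snap('top','t3.png')
E
```

```text
time: 4.4
tool_pos: [0.4416, -0.2083, 0.1654]
tool_rot: [0.0, -0.707, 0.708, 0.0]
contact_force: [0.7, -0.0, 0.3]
gripper_width: 0.437
time: 5.23
tool_pos: [0.4421, 0.0768, 0.1654]
tool_rot: [0.0, 0.708, -0.706, -0.0]
contact_force: [-0.3, 0.1, -0.0]
gripper_width: 0.44
```

View pics/w3.png

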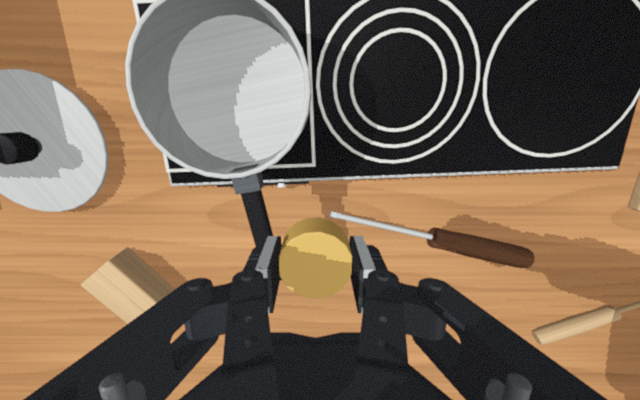

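View pics/t3.png

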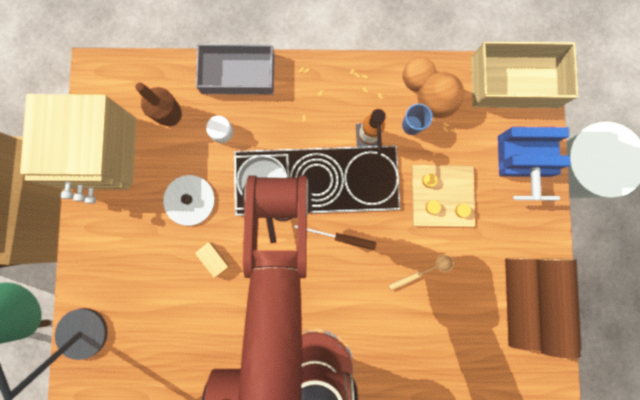

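Run:
```python
from meas import *
np.set_printoptions(precision=4,suppress=True)
f=snap('wrist')
g=cv2.cvtColor(f['img'],cv2.COLOR_RGB2GRAY)
cv2.imwrite('pics/z3.png',cv2.resize(f['img'][0:200,110:330],None,fx=3,fy=3)[:,:,::-1])
for z,c0,r0,r1,nm in ((.08,np.array([533,150.]),60,76,'rim'),(.018,np.array([544.3,-2.]),72,84,'heat')):
    pts=[]
    for a in np.arange(0,2*np.pi,.05):
        rr=np.arange(r0,r1,.5); v=[]
        for r in rr:
            q=c0+r*np.array([np.cos(a),np.sin(a)]); u=proj(f,[q[0]/1e3,q[1]/1e3,z]); 
            v.append(float(cv2.getRectSubPix(g,(1,1),(float(u[0]),float(u[1])))[0,0]) if 0<u[0]<639 and 0<u[1]<399 else 0)
        v=np.array(v)
        if nm=='rim':
            d=v[:-2]-v[2:]; k=d.argmax()
            if d[k]>40: pts.append(c0+rr[k+1]*np.array([np.cos(a),np.sin(a)]))
        elif v.max()>120: pts.append(c0+rr[v.argmax()]*np.array([np.cos(a),np.sin(a)]))
    pts=np.array(pts,np.float32); print(nm,len(pts),cv2.fitEllipse(pts),cv2.minEnclosingCircle(pts))
for u in [(168,172),(316,165),(308,2)]: print(onz(f,*u,.018))
```

```text
rim 90 ((529.7522583007812, 150.9386444091797), (135.49365234375, 143.22422790527344), 3.326040267944336) ((532.1312866210938, 149.57337951660156), 74.43975067138672)
heat 108 ((542.0718994140625, -0.955102264881134), (151.2650604248047, 153.72511291503906), 2.271462917327881) ((542.13134765625, -4.758727073669434), 80.60455322265625)
[0.4544 0.2304 0.018 ]
[0.462  0.0752 0.018 ]
[0.6083 0.0826 0.018 ]
```

View pics/z3.png

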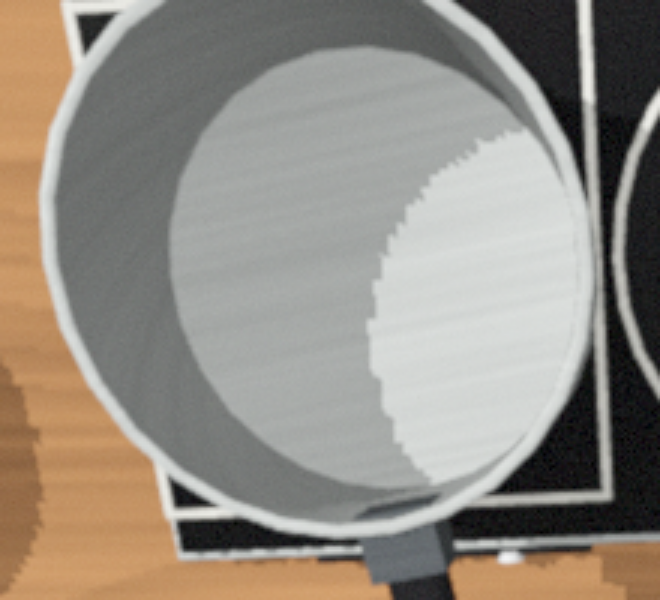

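```bash
python3 -m crank '[[-1.8,-3.2,0,0],[-2,-3.4,0,0],[-2,-3.5,0,0],[-1.5,-2.5,1,0],[0,0,3,0],[0,0,3,0],[0,0,3,0],[0,0,2,0],[0,0,1,0],[0,0,0,0]]';  python3 -m crank '[[0,0,0,0],[0,0,0,0]]'
```

```text
time: 6.22
tool_pos: [0.5685, 0.1472, 0.0347]
tool_rot: [-0.001, -0.706, 0.708, 0.0]
contact_force: [0.4, 0.5, 0.5]
gripper_width: 0.446
time: 6.38
tool_pos: [0.5694, 0.1483, 0.0364]
tool_rot: [0.001, -0.707, 0.708, -0.0]
contact_force: [0.1, 0.0, -0.3]
gripper_width: 0.436
```

```bash
python3 -m crank '[[0,0,0.3,0],[0,0,0,0],[0,0,0,0],[0,0,0,0],[0,0,-1,0],[0,0,-3,0],[0,0,-4,0],[0,0,-4,0],[0,0,-1,0],[0,0,0,0]]' 0.58
python3 - <<'E'
from meas import *
f=snap('wrist','w4.png')
E
```

```text
time: 7.22
tool_pos: [0.5713, 0.1491, 0.1685]
tool_rot: [0.003, -0.707, 0.707, -0.003]
contact_force: [-0.1, 0.3, -0.4]
gripper_width: 0.577
```

View pics/w4.png

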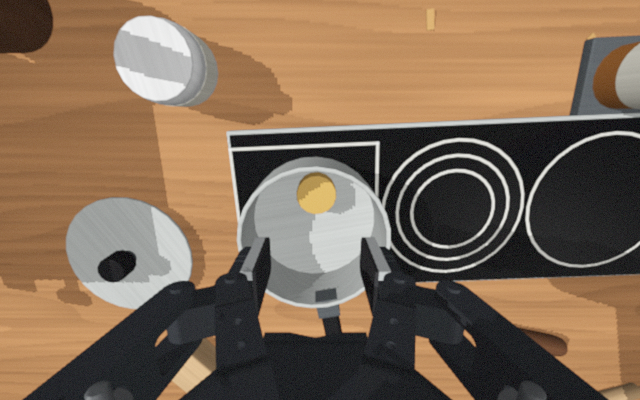

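```bash
python3 -m crank '[[0.5,2.5,0,0],[2,3.2,0,0],[2.5,3,0,0],[3,2.5,0,0],[3.5,1.8,0,0],[3.8,0,0,0],[3.8,0,0,0],[3.8,0,0,0],[3.8,0,0,0],[3.8,0,0,0]]' 0.65; python3 -m crank '[[3.8,0,0,0],[3.8,0,0,0],[3.8,0,0,0],[3,0,0,0],[2,-2.5,0,0],[1,-3.2,0,0],[0,-2.4,0,0],[0,0,0,0],[0,0,0,0]]'
python3 - <<'E'
from meas import *
np.set_printoptions(precision=4,suppress=True)
f=snap('wrist','w5.png'); s=manip.state(); print(s['tool_pos'])
hsv=cv2.cvtColor(f['img'],cv2.COLOR_RGB2HSV)
m=cv2.inRange(hsv,(18,115,90),(33,255,255)); n,l,st,c=cv2.connectedComponentsWithStats(m)
for i in range(1,n):
    if st[i,4]>100: print(c[i],st[i],onz(f,*c[i],0.033))
E
```

```text
time: 8.1
tool_pos: [0.4365, -0.1571, 0.16]
tool_rot: [-0.001, -0.707, 0.707, 0.002]
contact_force: [0.6, 0.7, -0.6]
gripper_width: 0.651
time: 8.85
tool_pos: [0.5187, -0.3291, 0.1594]
tool_rot: [0.001, 0.707, -0.707, -0.003]
contact_force: [0.6, 0.6, -0.1]
gripper_width: 0.649
[ 0.5182 -0.329   0.1598]
[315.969  163.8619] [ 296  143   41   42 1354] [ 0.5427 -0.3288  0.033 ]
[323.4655 235.8759] [ 305  216   38   41 1233] [ 0.4669 -0.3368  0.033 ]
[404.181  241.9485] [ 383  224   41   40 1127] [ 0.4603 -0.4216  0.033 ]
```

View pics/w5.png

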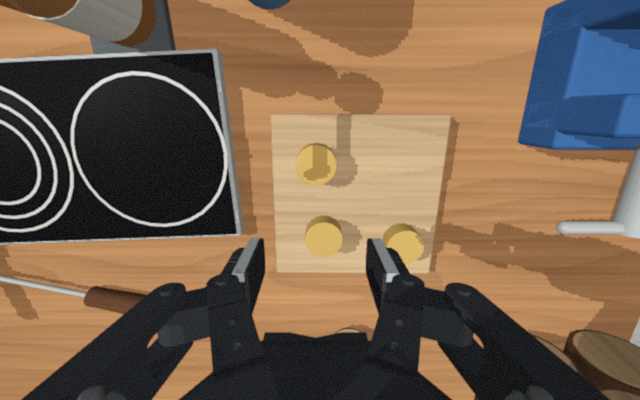

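```bash
python3 -m crank '[[0,-1.25,2,0],[0,-1.25,2,0],[0,0,3,0],[0,0,3,0],[0,0,2,0],[0,0,1.2,0],[0,0,0.5,0],[0,0,0.2,0],[0,0,0,0]]'; python3 -m crank '[[0,0,0,0],[0,0,0,0],[0,0,0,0],[0,0,0,0],[0,0,0,0],[0,0,0,0],[0,0,-1,0],[0,0,-3,0],[0,0,-4,0],[0,0,-4,0]]' 0.1
python3 -m crank '[[0,1,-2.5,0],[-1,3,0,0],[-2,3,0,0],[-3,2.5,0,0],[-3.8,0.5,0,0],[-3.8,0,0,0],[-3.8,0,0,0],[-3.8,0,0,0],[-3.8,0,0,0],[-3.8,0,0,0]]'
python3 -m crank '[[-3.8,0,0,0],[-3.8,0,0,0],[-3.8,0,0,0],[-3,0,0,0],[-1,0,0,0],[0,0,0,0]]'
```

```text
time: 9.65
tool_pos: [0.5447, -0.3302, 0.0244]
tool_rot: [0.0, -0.707, 0.707, -0.0]
contact_force: [-0.0, -0.8, 0.1]
gripper_width: 0.649
time: 10.48
tool_pos: [0.5436, -0.3291, 0.1439]
tool_rot: [0.0, 0.707, -0.707, -0.002]
contact_force: [1.0, -0.9, 0.0]
gripper_width: 0.438
time: 11.32
tool_pos: [0.4441, -0.0403, 0.1693]
tool_rot: [0.0, -0.707, 0.707, -0.001]
contact_force: [-0.1, 0.8, -0.6]
gripper_width: 0.431
time: 11.82
tool_pos: [0.4443, 0.1138, 0.169]
tool_rot: [-0.0, 0.709, -0.706, 0.0]
contact_force: [-0.3, 0.9, 1.1]
gripper_width: 0.436
```

```bash
python3 -m crank '[[-1.8,-2.6,0,0],[-1.8,-2.6,1,0],[0,0,2,0],[0,0,3,0],[0,0,3,0],[0,0,2.3,0],[0,0,1.4,0],[0,0,0.6,0],[0,0,0,0],[0,0,0,0]]'; python3 -m crank '[[0,0,0,0],[0,0,0,0],[0,0,0,0],[0,0,0,0],[0,0,-1,0],[0,0,-3,0],[0,0,-4,0],[0,0,-4,0],[0,0,-1,0],[0,0,0,0]]' 0.58
python3 - <<'E'
from meas import *
f=snap('wrist','w6.png')
E
```

```text
time: 12.65
tool_pos: [0.4973, 0.1466, 0.0362]
tool_rot: [0.0, -0.707, 0.708, -0.0]
contact_force: [0.1, 0.5, -0.7]
gripper_width: 0.435
time: 13.48
tool_pos: [0.4998, 0.1486, 0.1719]
tool_rot: [-0.004, 0.707, -0.707, 0.003]
contact_force: [0.6, -1.0, 0.8]
gripper_width: 0.581
```

View pics/w6.png

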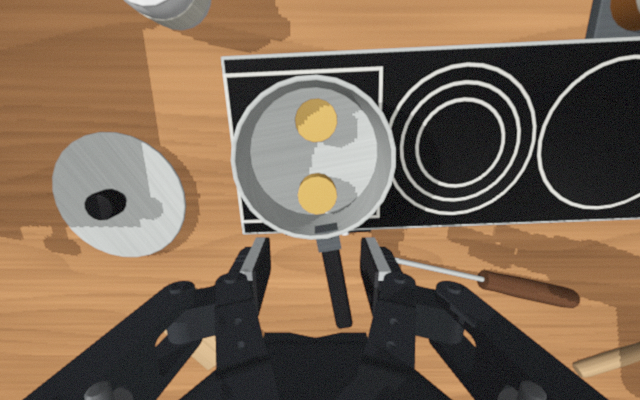

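```bash
python3 -m crank '[[0,0,0,-1.1],[0,0,0,-1.1],[0,0,0,-1.1],[0,0,0,-1.1],[0,0,0,-1.1],[0,0,0,-1.1],[0,0,0,-1.1],[0,0,0,-1.1],[0,0,0,-1.1],[0,0,0,-1.1]]' 0.65; python3 -m crank '[[0,0,0,-1.1],[0,0,0,-1.1],[0,0,0,-1.1],[0,0,0,-0.7],[-2.5,1,0,0],[-2.5,2.5,0,0],[-1,3.6,0,0],[0,3.8,0,0],[0,3.8,0,0],[0,3.8,0,0]]'; python3 -m crank '[[0,3.8,0,0],[0,3.8,0,0],[0,3.8,0,0],[0,3.8,0,0],[0,3.8,0,0],[0,3.8,0,0],[0,3.8,0,0],[0,2.5,0,0],[0,0,0,0],[0,0,0,0]]'
python3 - <<'E'
from meas import *
np.set_printoptions(precision=4,suppress=True)
f=snap('wrist','w7.png'); s=manip.state(); print(s['tool_pos'],rot(s['tool_rot']))
hsv=cv2.cvtColor(f['img'],cv2.COLOR_RGB2HSV)
m=cv2.inRange(hsv,(18,115,90),(33,255,255)); n,l,st,c=cv2.connectedComponentsWithStats(m)
for i in range(1,n):
    if st[i,4]>100: print(c[i],st[i],onz(f,*c[i],0.033))
E
```

```text
time: 14.37
tool_pos: [0.495, 0.1478, 0.163]
tool_rot: [0.001, 0.979, -0.205, -0.002]
contact_force: [-0.2, 0.5, 0.1]
gripper_width: 0.652
time: 15.2
tool_pos: [0.4348, -0.038, 0.1635]
tool_rot: [-0.0, 1.0, 0.001, -0.002]
contact_force: [0.2, -0.6, -0.1]
gripper_width: 0.647
time: 16.03
tool_pos: [0.4354, -0.328, 0.1632]
tool_rot: [-0.002, 1.0, -0.001, -0.002]
contact_force: [0.3, -0.3, -0.8]
gripper_width: 0.65
[ 0.4356 -0.327   0.1635] [[ 1.     -0.0007 -0.0028]
 [-0.0007 -1.      0.0033]
 [-0.0028 -0.0033 -1.    ]]
[343.8901 196.4666] [ 325  176   40   42 1301] [ 0.463  -0.3346  0.033 ]
[333.8934 269.0728] [ 316  249   37   41 1182] [ 0.4544 -0.4177  0.033 ]
```

View pics/w7.png

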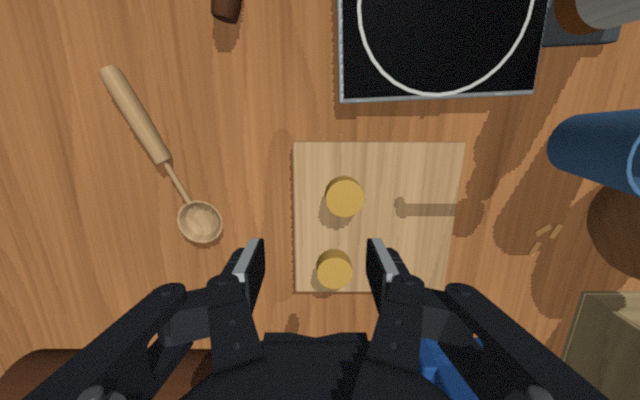

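```bash
python3 -m crank '[[1.5,0.45,2,0],[1.5,0.45,2,0],[0,0,3,0],[0,0,3,0],[0,0,2.2,0],[0,0,1.3,0],[0,0,0.6,0],[0,0,0.2,0],[0,0,0,0]]'; python3 -m crank '[[0,0,0,0],[0,0,0,0],[0,0,0,0],[0,0,0,0],[0,0,0,0],[0,0,0,0],[0,0,-1,0],[0,0,-3,0],[0,0,-4,0],[0,0,-4,0]]' 0.1
python3 -m crank '[[0,-1,-2.5,0],[-0.7,-3,0,0],[-0.7,-3.7,0,0],[-0.6,-3.8,0,0],[0,-3.8,0,0],[0,-3.8,0,0],[0,-3.8,0,0],[0,-3.8,0,0],[0,-3.8,0,0],[0,-3.8,0,0]]'
python3 -m crank '[[0,-3.8,0,0],[0,-3.8,0,0],[0,-3.8,0,0],[0,-2.2,0,0],[0,0,0,0],[0,0,0,0]]'
```

```text
time: 16.83
tool_pos: [0.4671, -0.3368, 0.0233]
tool_rot: [0.0, 1.0, 0.0, 0.0]
contact_force: [-0.2, 0.4, 0.4]
gripper_width: 0.654
time: 17.67
tool_pos: [0.4656, -0.3361, 0.1432]
tool_rot: [-0.001, 1.0, -0.0, -0.001]
contact_force: [1.0, -0.1, -0.4]
gripper_width: 0.437
time: 18.5
tool_pos: [0.4461, 0.0077, 0.1684]
tool_rot: [0.0, 1.0, -0.0, 0.001]
contact_force: [0.8, -0.1, -0.8]
gripper_width: 0.435
time: 19.0
tool_pos: [0.4463, 0.1429, 0.168]
tool_rot: [0.0, 1.0, 0.001, 0.0]
contact_force: [-0.8, 0.7, -0.3]
gripper_width: 0.437
```

```bash
python3 -m crank '[[2.9,-1.4,0,0],[2.9,-1.4,0,0],[2.9,-1.5,0,0],[0,0,3,0],[0,0,3,0],[0,0,3,0],[0,0,2.2,0],[0,0,1.4,0],[0,0,0.6,0],[0,0,0,0]]'; python3 -m crank '[[0,0,0,0],[0,0,0,0]]'; python3 -m crank '[[0,0,0,0],[0,0,0,0],[0,0,0,0],[0,0,0,0],[0,0,-1,0],[0,0,-3,0],[0,0,-4,0],[0,0,-4,0],[0,0,-1,0],[0,0,0,0]]' 0.58
python3 - <<'E'
from meas import *
f=snap('wrist','w8.png')
E
```

```text
time: 19.83
tool_pos: [0.5331, 0.1834, 0.0353]
tool_rot: [0.001, 1.0, -0.001, -0.001]
contact_force: [0.5, -0.3, -1.0]
gripper_width: 0.435
time: 20.0
tool_pos: [0.5344, 0.1843, 0.0365]
tool_rot: [-0.0, 1.0, -0.001, 0.001]
contact_force: [0.1, -0.6, -0.2]
gripper_width: 0.437
time: 20.83
tool_pos: [0.5368, 0.1859, 0.1723]
tool_rot: [-0.001, 1.0, 0.0, 0.005]
contact_force: [0.4, -0.5, -0.0]
gripper_width: 0.581
```

View pics/w8.png

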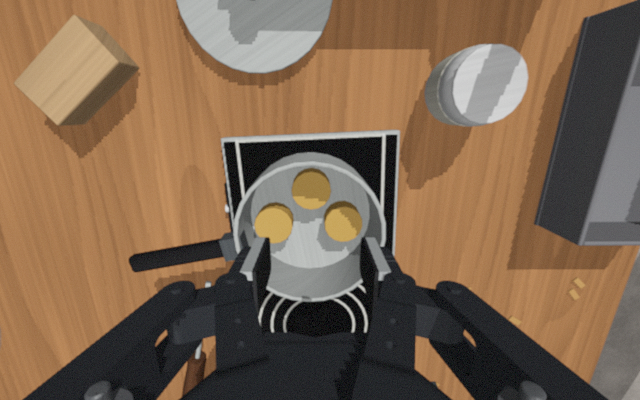

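```bash
python3 -m crank '[[-2,1,0,0],[-2.5,2.5,0,0],[-2.5,3,0,0],[-1,3.8,0,0],[0,3.8,0,0],[0,3.8,0,0],[0,3.8,0,0],[0,3.8,0,0],[0,3.8,0,0],[0,3.8,0,0]]' 0.65; python3 -m crank '[[0,3.8,0,0],[0,3.8,0,0],[0,3.8,0,0],[0,3.8,0,0],[0,3.8,0,0],[0,3.8,0,0],[0,2.5,0,0],[0,1,0,0],[0,0,0,0],[0,0,0,0]]'
python3 - <<'E'
from meas import *
np.set_printoptions(precision=4,suppress=True)
f=snap('wrist','w9.png'); s=manip.state(); print(s['tool_pos'])
hsv=cv2.cvtColor(f['img'],cv2.COLOR_RGB2HSV)
m=cv2.inRange(hsv,(18,115,90),(33,255,255)); n,l,st,c=cv2.connectedComponentsWithStats(m)
for i in range(1,n):
    if st[i,4]>100: print(c[i],st[i],onz(f,*c[i],0.033))
E
```

```text
time: 21.72
tool_pos: [0.4519, -0.1471, 0.1633]
tool_rot: [-0.001, 1.0, -0.0, -0.002]
contact_force: [0.2, 0.0, 0.1]
gripper_width: 0.648
time: 22.55
tool_pos: [0.453, -0.4077, 0.1638]
tool_rot: [-0.002, 1.0, -0.0, -0.001]
contact_force: [-0.7, -0.1, 0.8]
gripper_width: 0.649
[ 0.4533 -0.4073  0.1643]
[318.1161 201.887 ] [ 299  181   39   42 1283] [ 0.4547 -0.4204  0.033 ]
```

View pics/w9.png

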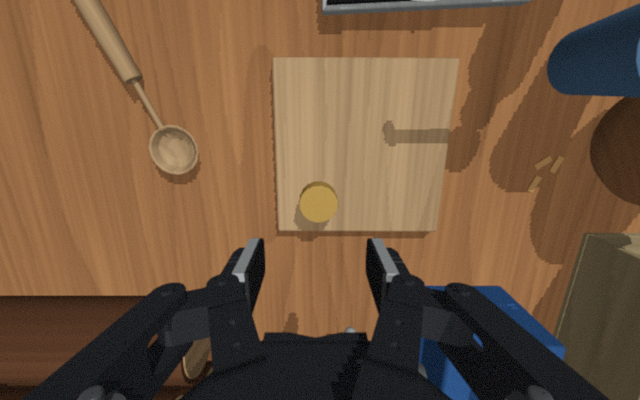

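Target D (0.456, −0.4215): tool x +0.3, y +1.4, z +14.4.

```bash
python3 -m crank '[[0.15,0.7,2,0],[0.15,0.7,2,0],[0,0,3,0],[0,0,3,0],[0,0,2.2,0],[0,0,1.3,0],[0,0,0.6,0],[0,0,0.2,0],[0,0,0,0]]'; python3 -m crank '[[0,0,0,0],[0,0,0,0],[0,0,0,0],[0,0,0,0],[0,0,0,0],[0,0,0,0],[0,0,-1,0],[0,0,-3,0],[0,0,-4,0],[0,0,-4,0]]' 0.1
python3 -m crank '[[0,-1,-2.5,0],[-0.4,-3,0,0],[-0.5,-3.7,0,0],[0,-3.8,0,0],[0,-3.8,0,0],[0,-3.8,0,0],[0,-3.8,0,0],[0,-3.8,0,0],[0,-3.8,0,0],[0,-3.8,0,0]]'
python3 -m crank '[[0,-3.8,0,0],[0,-3.8,0,0],[0,-3.8,0,0],[0,-3.5,0,0],[0,-2,0,0],[0,0,0,0],[0,0,0,0]]'
```

```text
time: 23.35
tool_pos: [0.4572, -0.4228, 0.0235]
tool_rot: [0.0, 1.0, 0.0, 0.0]
contact_force: [-0.3, 0.2, 0.4]
gripper_width: 0.651
time: 24.18
tool_pos: [0.4557, -0.422, 0.1431]
tool_rot: [-0.001, 1.0, -0.0, -0.001]
contact_force: [-0.1, -0.9, -0.4]
gripper_width: 0.436
time: 25.02
tool_pos: [0.4471, -0.0783, 0.1683]
tool_rot: [0.0, 1.0, -0.0, 0.001]
contact_force: [1.5, 1.0, -0.3]
gripper_width: 0.439
time: 25.6
tool_pos: [0.4474, 0.0897, 0.1681]
tool_rot: [0.0, 1.0, 0.001, 0.0]
contact_force: [0.9, -1.3, -1.1]
gripper_width: 0.435
```

```bash
python3 -m crank '[[2.9,-0.8,0,0],[2.9,-0.8,0,0],[2.8,-0.7,0,0],[0,0,3,0],[0,0,3,0],[0,0,3,0],[0,0,2.2,0],[0,0,1.4,0],[0,0,0.6,0],[0,0,0,0]]'; python3 -m crank '[[0,0,0,0],[0,0,0,0]]'; python3 -m crank '[[0,0,0,0],[0,0,0,0],[0,0,0,0],[0,0,0,0],[0,0,-1,0],[0,0,-3,0],[0,0,-4,0],[-1,0,-4,0],[-3,0,-1,0],[-3,0,0,0]]' 0.58; python3 -m crank '[[-3,0,0,0],[-2,0,0,0],[0,0,0,0]]'
python3 - <<'E'
from meas import *
f=snap('wrist','w10.png');f=snap('top','t10.png')
cv2.imwrite('pics/t10z.png',cv2.resize(f['img'][120:270,150:390],None,fx=3.3,fy=3.3,interpolation=cv2.INTER_CUBIC)[:,:,::-1])
E
```

```text
time: 26.43
tool_pos: [0.5332, 0.1105, 0.0354]
tool_rot: [0.0, 1.0, -0.001, -0.001]
contact_force: [0.9, -0.9, -0.4]
gripper_width: 0.435
time: 26.6
tool_pos: [0.5344, 0.1112, 0.0365]
tool_rot: [0.0, 1.0, -0.001, 0.001]
contact_force: [-0.7, 0.2, -0.4]
gripper_width: 0.435
time: 27.43
tool_pos: [0.4665, 0.1123, 0.1722]
tool_rot: [-0.0, 1.0, -0.0, 0.005]
contact_force: [0.1, 0.1, 0.7]
gripper_width: 0.579
time: 27.68
tool_pos: [0.4109, 0.1123, 0.1659]
tool_rot: [-0.0, 1.0, 0.001, 0.0]
contact_force: [-0.6, -0.7, 0.5]
gripper_width: 0.579
```

View pics/w10.png

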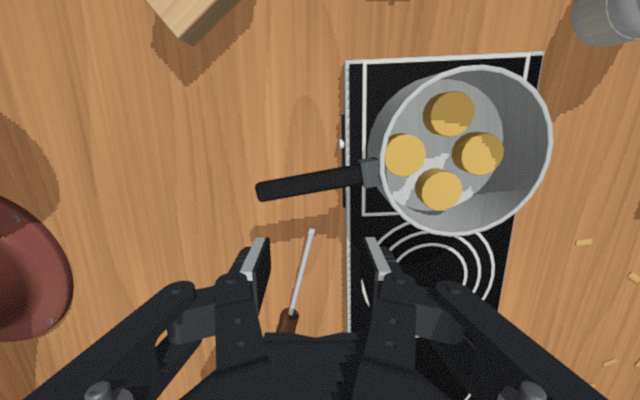

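View pics/t10z.png

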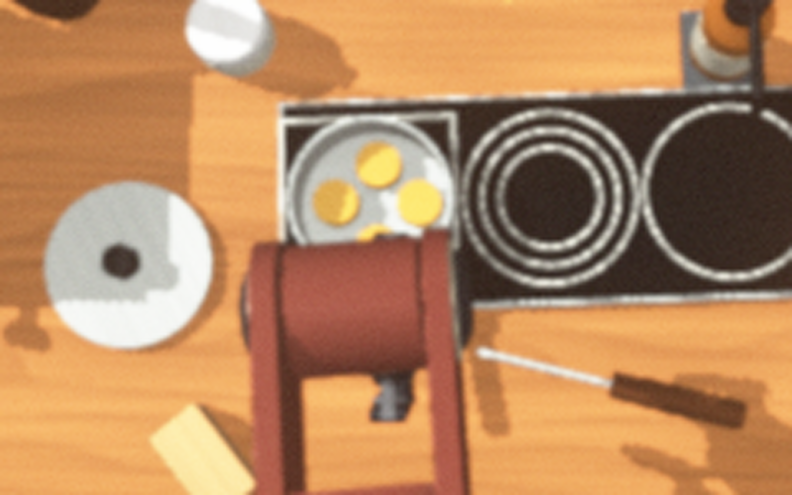

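Run:
```python
from meas import *
np.set_printoptions(precision=4,suppress=True)
f=snap('wrist'); g=cv2.cvtColor(f['img'],cv2.COLOR_RGB2GRAY)
m=(g<60).astype(np.uint8); m[:,:245]=0; m[:160]=0; m[205:]=0; m[:,340:]=0
n,l,st,c=cv2.connectedComponentsWithStats(m); i=1+st[1:,4].argmax(); print(st[i],c[i])
ys,xs=np.nonzero(l==i)
P=np.array([onz(f,x,y,.073)[:2]*1000 for x,y in zip(xs,ys)],np.float32)
print(cv2.minAreaRect(P), cv2.fitLine(P,cv2.DIST_L2,0,.01,.01).ravel(), P.min(0),P.max(0))
s=manip.state();print(s['tool_pos'],s['joint_pos'])
```

```text
[ 252  160   88   41 1706] [296.7896 183.8681]
((397.43707275390625, 127.23262023925781), (79.23130798339844, 22.195905685424805), 15.083250999450684) [  0.9806   0.1958 396.7921 127.4481] [357.9479 112.8593] [433.4022 148.2571]
[0.4142 0.1121 0.1666] [ 0.0906 -0.4028  2.1209 -0.0001  1.4215  0.0904]
```

```bash
python3 -m crank '[[0,0,0,1.1],[0,0,0,1.1],[0,0,0,1.1],[0,0,0,1.1],[0,0,0,1.1],[0,0,0,1.1],[0,0,0,1.1],[0,0,0,1.1],[0,0,0,1.1],[0,0,0,1.1]]' ; python3 -m crank '[[0,0,0,1.1],[0,0,0,1.1],[0,0,0,0],[0,0,0,0]]'
python3 - <<'E'
from meas import *
np.set_printoptions(precision=4,suppress=True)
print(rows([.416,.129,.053]),rot(manip.state()['tool_rot'])[:,0])
f=snap('wrist','w11.png')
print(proj(f,[.416,.129,.068]))
E
```

```text
time: 28.67
tool_pos: [0.4147, 0.112, 0.166]
tool_rot: [0.0, 0.837, -0.547, 0.0]
contact_force: [0.1, 0.1, -0.5]
gripper_width: 0.583
time: 29.0
tool_pos: [0.4144, 0.112, 0.1659]
tool_rot: [0.0, 0.771, -0.636, -0.0]
contact_force: [0.1, 0.2, 0.0]
gripper_width: 0.583
[-1.6406 -0.4836 11.2895] [ 0.19   -0.9818  0.    ]
[297.6384 191.8519]
```

View pics/w11.png

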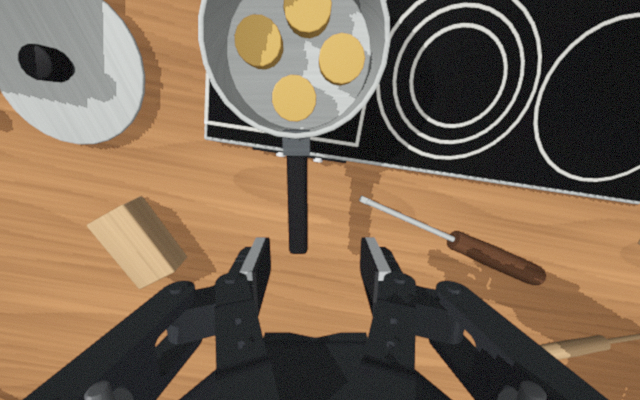

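```bash
python3 -m crank '[[-0.8,-0.25,2,0],[-0.84,-0.23,3,0],[0,0,3,0],[0,0,2,0],[0,0,1,0],[0,0,0.3,0],[0,0,0,0],[0,0,0,0],[0,0,0,0]]'
python3 - <<'E'
from meas import *
np.set_printoptions(precision=4,suppress=True)
print(manip.state()['tool_pos'])
f=snap('wrist','w12.png')
E
```

```text
time: 29.8
tool_pos: [0.4168, 0.1292, 0.0545]
tool_rot: [-0.001, 0.771, -0.637, 0.001]
contact_force: [0.2, 0.3, -0.7]
gripper_width: 0.577
[0.4168 0.1292 0.0545]
```

View pics/w12.png

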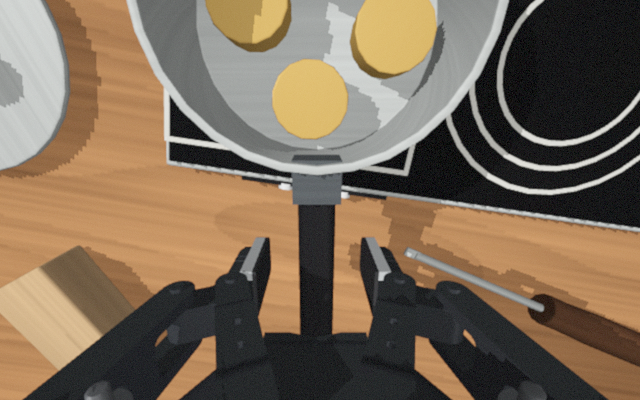

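```bash
python3 -m crank '[[0,0,0,0],[0,0,0,0],[0,0,0,0],[0,0,0,0],[0,0,0,0],[0,0,0,0],[0,0,0,0],[0,0,0,0]]' 0.0
python3 - <<'E'
from meas import *
np.set_printoptions(precision=4,suppress=True)
s=manip.state();print(s['tool_pos'],s['contact_force'],s['ft_torque'])
f=snap('wrist','w13.png')
for n in ('top','wrist'):
    f=snap(n)
E
```

```text
time: 30.52
tool_pos: [0.4157, 0.129, 0.0536]
tool_rot: [-0.0, 0.77, -0.637, 0.0]
contact_force: [-2.1, -1.6, 6.2]
gripper_width: 0.195
[0.4157 0.129  0.0536] [-2.14   -1.5653  6.1541] [-0.1785  0.2644 -0.1121]
```

View pics/w13.png

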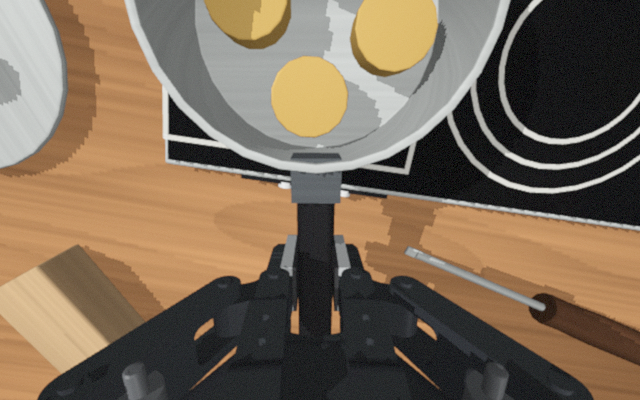

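```bash
python3 -m crank '[[0,0,-0.05,0],[0,0,0,0],[0,0,0,0]]'
```

```text
time: 30.92
tool_pos: [0.4157, 0.129, 0.0536]
tool_rot: [-0.0, 0.77, -0.637, 0.0]
contact_force: [-0.5, -1.1, 4.6]
gripper_width: 0.196
```

```bash
python3 -m crank '[[0,0,-0.08,0],[0,0,0,0],[0.3,0.04,0,0],[0.7,0.1,0,0],[1.1,0.15,0,0],[1.5,0.205,0,0],[1.6,0.22,0,0],[1.6,0.22,0,0],[1.6,0.22,0,0],[1.6,0.22,0,0]]'; python3 -m crank '[[1.6,0.22,0,0],[1.6,0.22,0,0],[1.6,0.22,0,0],[1.6,0.22,0,0],[1.6,0.22,0,0],[1.6,0.22,0,0]]'
python3 - <<'E'
from meas import *
snap('wrist','w14.png')
E
```

```text
time: 31.75
tool_pos: [0.4196, 0.0286, 0.0536]
tool_rot: [-0.0, 0.771, -0.637, -0.001]
contact_force: [-0.4, 4.8, -0.7]
gripper_width: 0.196
time: 32.25
tool_pos: [0.4247, -0.0679, 0.0536]
tool_rot: [-0.001, 0.771, -0.637, -0.002]
contact_force: [0.7, 5.8, 1.4]
gripper_width: 0.198
```

View pics/w14.png

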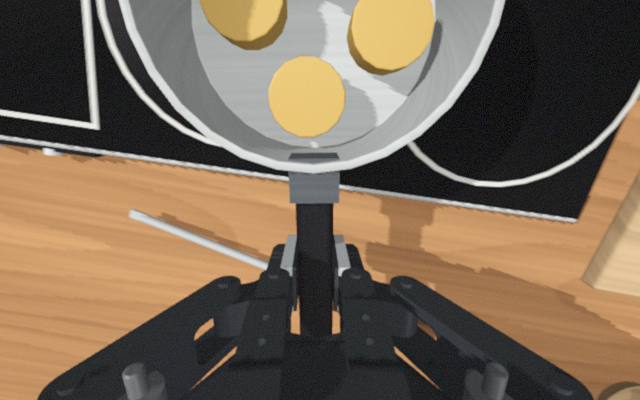

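```bash
python3 -m crank '[[1.6,0.22,0,0],[1.6,0.22,0,0],[1.6,0.22,0,0],[1.6,0.22,0,0],[1.6,0.22,0,0],[1.4,0.18,0,0],[1,0.13,0,0],[0.6,0.08,0,0],[0.2,0.03,0,0],[0,0,0,0]]'; python3 -m crank '[[0,0,0,0],[0,0,0,0]]'
python3 - <<'E'
from meas import *
f=snap('wrist','w15.png')
f=snap('top'); cv2.imwrite('pics/t15.png',cv2.resize(f['img'][120:270,290:450],None,fx=4,fy=4,interpolation=cv2.INTER_CUBIC)[:,:,::-1])
f=snap('scene'); cv2.imwrite('pics/s15.png',cv2.resize(f['img'][170:340,210:430],None,fx=3.5,fy=3.5,interpolation=cv2.INTER_CUBIC)[:,:,::-1])
E
```

```text
time: 33.13
tool_pos: [0.4311, -0.181, 0.0536]
tool_rot: [0.0, 0.771, -0.637, -0.001]
contact_force: [-0.9, 3.2, 0.1]
gripper_width: 0.19
time: 33.3
tool_pos: [0.4311, -0.1809, 0.0536]
tool_rot: [0.0, 0.771, -0.637, -0.0]
contact_force: [-1.1, 1.8, -0.1]
gripper_width: 0.198
```

View pics/w15.png

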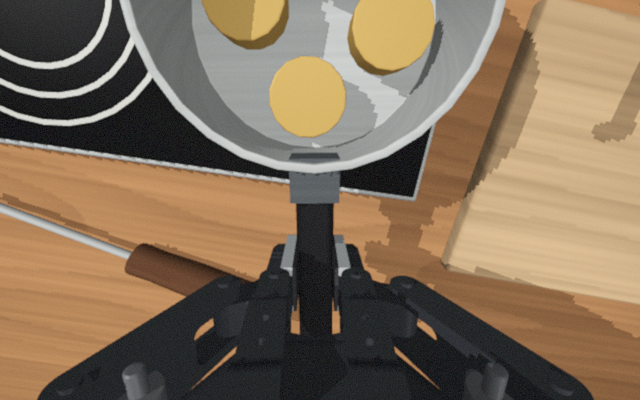

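View pics/t15.png

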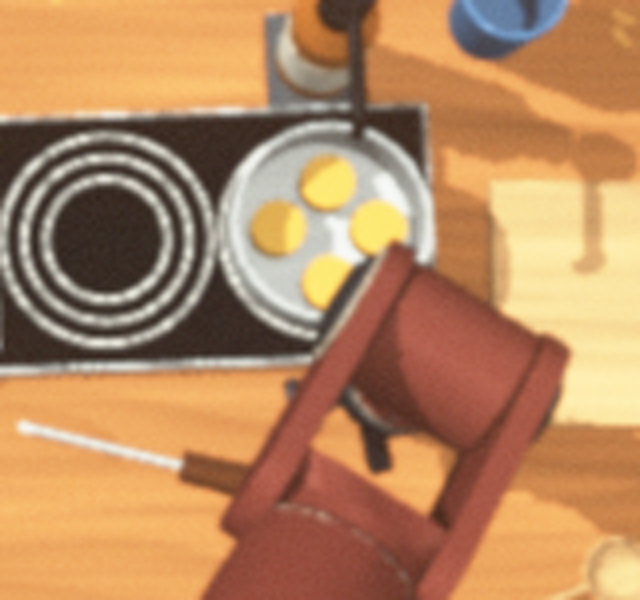

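View pics/s15.png

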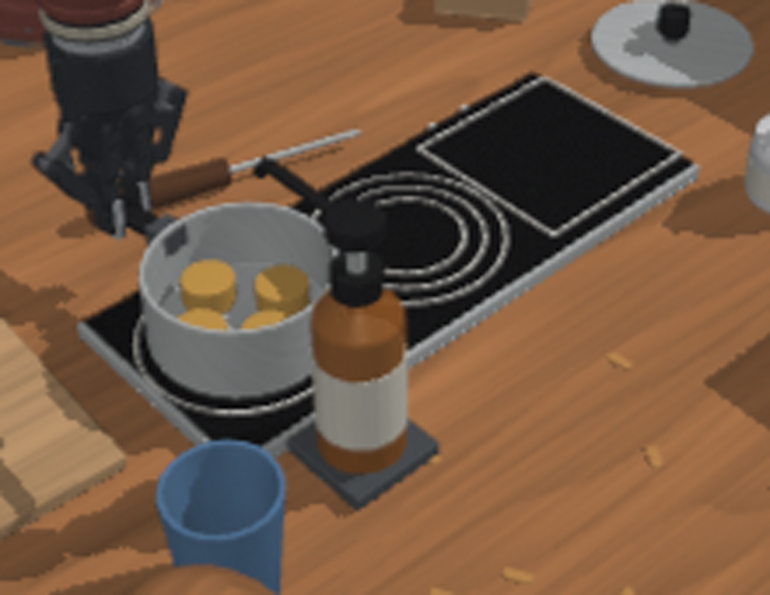

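Run:
```python
from meas import *
f=manip.grab_frame('top')
cv2.imwrite('pics/t16.png',cv2.resize(f['img'][140:215,340:410],None,fx=8,fy=8,interpolation=cv2.INTER_CUBIC)[:,:,::-1])
f=manip.grab_frame('scene')
cv2.imwrite('pics/s16.png',cv2.resize(f['img'][215:300,235:335],None,fx=7,fy=7,interpolation=cv2.INTER_CUBIC)[:,:,::-1])
```

```text
(no output)
```

View pics/t16.png

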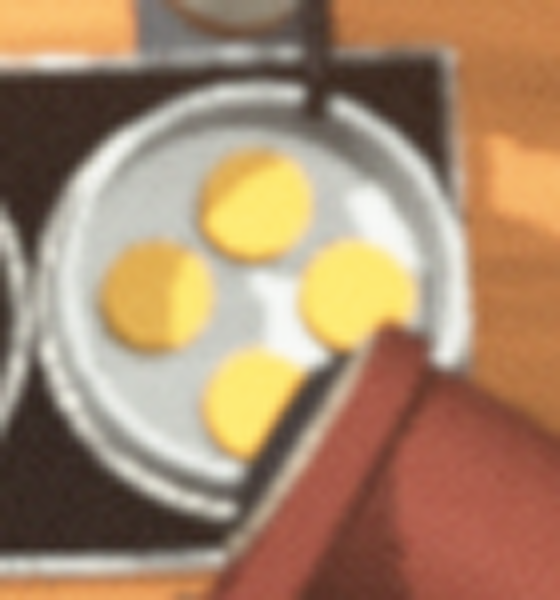

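View pics/s16.png

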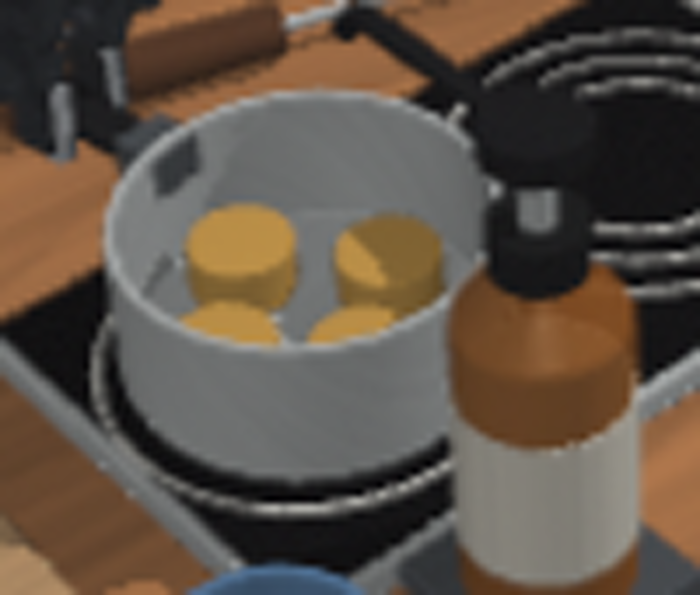

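```bash
cat > fit.py <<'E'
from meas import *
from scipy.optimize import least_squares
def circ(f,pts,sc,off,z,r):
    P=np.array([onz(f,off[0]+(a+.5)/sc-.5,off[1]+(b+.5)/sc-.5,z)[:2]*1000 for a,b in pts])
    fr=least_squares(lambda c:np.hypot(*(P-c[:2]).T)-r,P.mean(0))
    return np.round(fr.x,1),np.round(fr.fun,1)
E
python3 - <<'E'
from fit import *
f=manip.grab_frame('top')
print('T rim',circ(f,[(57,285),(265,82),(468,300),(130,130),(410,145),(95,400)],8,(340,140),.08,70))
print('T ring',circ(f,[(45,285),(200,510),(90,430),(60,370)],8,(340,140),.018,77))
f=manip.grab_frame('scene')
print('S rim',circ(f,[(107,228),(310,92),(270,350),(165,140),(487,190),(440,305)],7,(235,215),.08,70))
print('S base',circ(f,[(290,482),(170,430),(440,437)],7,(235,215),.018,70))
print('S ring',circ(f,[(93,375),(160,460),(290,512),(440,462)],7,(235,215),.018,77))
E
```

```text
T rim (array([ 548.9, -157.7]), array([ 1.3,  0.5,  1.9, -0. ,  1.1,  1.8]))
T ring (array([ 549.6, -164.5]), array([ 1.1,  0.7, -0.5, -0.9]))
S rim (array([ 548. , -157.7]), array([-2.8, -1.2, -2.6, -2.8, -4.2, -1.4]))
S base (array([ 545.5, -151.8]), array([ 2.5, -1.8, -1.7]))
S ring (array([ 547.8, -157.9]), array([ 1.3, -3.4,  3.5, -1.5]))
```

```bash
cat > fit2.py <<'E'
from fit import *
def radial(g,f,c0,z,r0,r1,mode,thr,angs):
    pts=[];
    for a in angs:
        rr=np.arange(r0,r1,.25); v=[]
        for r in rr:
            q=c0+r*np.array([np.cos(a),np.sin(a)]); u=proj(f,[q[0]/1e3,q[1]/1e3,z])
            v.append(float(cv2.getRectSubPix(g,(1,1),(float(u[0]),float(u[1])))[0,0]) if 0<u[0]<639 and 0<u[1]<399 else 0)
        v=np.array(v)
        if mode=='max' and v.max()>thr and v.max()-min(v[0],v[-1])>15: k=v.argmax(); 
        elif mode=='out' and (v[:-6]-v[6:]).max()>thr: k=(v[:-6]-v[6:]).argmax()+3
        elif mode=='in' and (v[6:]-v[:-6]).max()>thr: k=(v[6:]-v[:-6]).argmax()+3
        else: continue
        pts.append(c0+rr[k]*np.array([np.cos(a),np.sin(a)]))
    P=np.array(pts)
    if len(P)<8: return None,len(P)
    fr=least_squares(lambda c:np.hypot(*(P-c[:2]).T)-c[2],[*c0,(r0+r1)/2],loss='soft_l1',f_scale=1.)
    return np.round(fr.x,1),len(P),round(float(np.median(abs(fr.fun))),2)
E
python3 - <<'E'
from fit2 import *
A=np.arange(0,2*np.pi,.04)
for n in ('top','scene'):
    f=manip.grab_frame(n); g0=cv2.imread(f'pics/{n}0.png',0); g=cv2.cvtColor(f['img'],cv2.COLOR_RGB2GRAY)
    for c in ([550,-161.],[544,-2.]): print(n,'ring0',radial(g0,f,np.array(c),.018,70,84,'max',90,A))
    print(n,'rim start',[radial(g0,f,np.array([533,149.]),.08,62,75,m,20,A) for m in ('max','out','in')])
    print(n,'rim now',[radial(g,f,np.array([549,-160.]),.08,62,75,m,20,A) for m in ('max','out','in')])
E
```

```text
top ring0 (array([ 551.3, -162.4,   76.2]), 155, 0.48)
top ring0 (array([544.7,  -2.3,  76.2]), 158, 0.55)
top rim start [(array([534.9, 152.6,  66.1]), 158, 1.05), (array([533.8, 150.7,  70.6]), 141, 0.37), (array([532.8, 149.7,  64.9]), 63, 0.4)]
top rim now [(array([ 549.4, -158. ,   66.9]), 140, 0.65), (array([ 548.9, -158. ,   70.9]), 95, 0.47), (array([ 547.7, -157.9,   64.7]), 41, 0.4)]
scene ring0 (array([ 549.6, -159.6,   76.8]), 125, 0.64)
scene ring0 (array([ 5.425e+02, -4.000e-01,  7.640e+01]), 87, 0.48)
scene rim start [(array([532.2, 153.4,  67.5]), 154, 0.93), (array([532.3, 152.2,  69.7]), 24, 0.58), (array([533.6, 151.4,  64.5]), 25, 0.3)]
scene rim now [(array([ 547.1, -157.2,   66.6]), 158, 0.85), (array([ 547.7, -156.8,   69.4]), 73, 0.71), (array([ 549.3, -157.1,   64.4]), 21, 0.44)]
```

```bash
python3 -m crank '[[0.15,-0.05,0,0],[0.2,-0.06,0,0],[0.07,-0.03,0,0],[0,0,0,0],[0,0,0,0]]'
cat > pm.py <<'E'
from fit2 import *
import sys
c=np.array([float(sys.argv[1]),float(sys.argv[2])]); A=np.arange(0,2*np.pi,.04)
for n in ('top','scene'):
    f=manip.grab_frame(n); g=cv2.cvtColor(f['img'],cv2.COLOR_RGB2GRAY)
    print(n,[radial(g,f,c,.08,62,75,m,20,A) for m in ('max','out','in')])
s=manip.state(); print(s['tool_pos'],s['contact_force'],s['time'])
E
python3 pm.py 550 -162
```

```text
time: 34.17
tool_pos: [0.4337, -0.1854, 0.0538]
tool_rot: [0.0, 0.77, -0.638, -0.0]
contact_force: [-1.6, 3.0, -1.6]
gripper_width: 0.196
top [(array([ 552. , -162.6,   67. ]), 139, 0.55), (array([ 551.4, -162.2,   70.8]), 116, 0.49), (array([ 550.6, -161.6,   64.3]), 34, 0.47)]
scene [(array([ 549.9, -161.3,   67. ]), 158, 0.67), (array([ 549.9, -160.9,   69.6]), 68, 0.52), (array([ 551.5, -160.8,   64.8]), 24, 0.25)]
[ 0.43370127 -0.18533123  0.05386023] [-0.90464391  2.69806087 -2.38701447] 34.2667
```

```bash
python3 -m crank '[[0,0,0.05,0],[0,0,0,0],[0,0,0,0]]'; python3 -m crank '[[0,0,0,0],[0,0,0,0],[0,0,0,0],[0,0,0,0],[0,0,-0.5,0],[0,0,-1,0],[0,0,-2,0],[0,0,-3,0],[0,0,-3,0],[0,0,0,0]]' 0.5; python3 pm.py 551 -162;  python3 - <<'E'
from fit2 import *
f=manip.grab_frame('top'); cv2.imwrite('pics/t17.png',cv2.resize(f['img'][95:215,330:430],None,fx=5,fy=5,interpolation=cv2.INTER_CUBIC)[:,:,::-1])
f=manip.grab_frame('scene'); cv2.imwrite('pics/s17.png',cv2.resize(f['img'][195:300,230:335],None,fx=5,fy=5,interpolation=cv2.INTER_CUBIC)[:,:,::-1])
E
```

```text
time: 34.52
tool_pos: [0.4337, -0.1853, 0.0536]
tool_rot: [0.0, 0.771, -0.637, -0.0]
contact_force: [-2.7, 2.6, -0.4]
gripper_width: 0.198
time: 35.35
tool_pos: [0.4375, -0.1876, 0.1567]
tool_rot: [-0.001, 0.771, -0.637, 0.007]
contact_force: [0.7, -0.4, 1.3]
gripper_width: 0.505
top [(array([ 552.1, -161.9,   66.6]), 139, 0.67), (array([ 551.2, -162. ,   70.7]), 111, 0.61), (array([ 551.1, -161.9,   64. ]), 35, 0.46)]
scene [(array([ 549.9, -161.3,   66.9]), 158, 0.71), (array([ 550.2, -161. ,   69.5]), 66, 0.55), (array([ 551.7, -160.8,   64.6]), 22, 0.5)]
[ 0.43509024 -0.18608885  0.1513504 ] [ 0.11123189  0.05340504 -0.36520302] 35.45
```

View pics/t17.png

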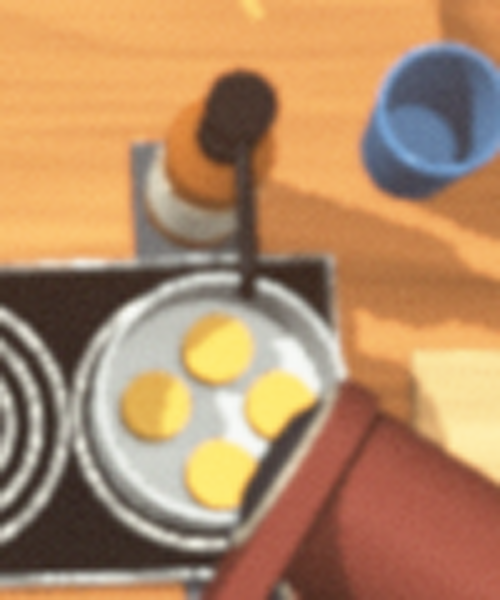

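View pics/s17.png

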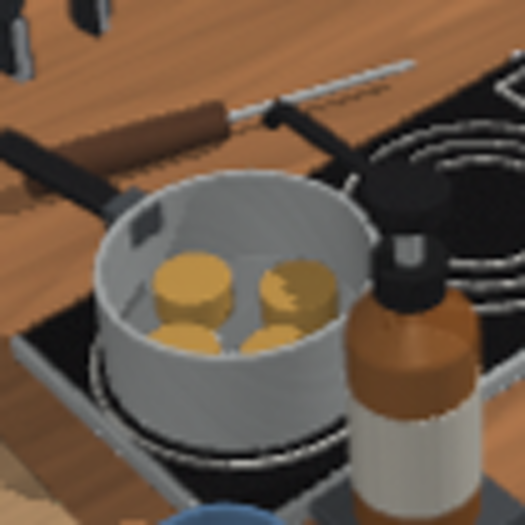

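Run:
```python
from fit2 import *
np.set_printoptions(precision=4,suppress=True)
f=manip.grab_frame('top'); a=(330+243.5/5-.5,95+103.5/5-.5); print(onz(f,*a,.204)); p1,d1=ray(f,*a)
f=manip.grab_frame('scene'); b=(230+408.5/5-.5,195+183.5/5-.5); print(onz(f,*b,.204)); p2,d2=ray(f,*b)
M=np.stack([d1,-d2],1); t=np.linalg.lstsq(M,p2-p1,rcond=None)[0]; print(p1+d1*t[0],p2+d2*t[1])
for T in ([.68,-.1555,.25],): print(rows(T))
s=manip.state(); print(s['tool_pos'],s['gripper_width'])
```

```text
[ 0.6808 -0.1569  0.204 ]
[ 0.6802 -0.1539  0.204 ]
[ 0.6804 -0.1567  0.2054] [ 0.6816 -0.155   0.2055]
[  1.7396 -24.7999 -10.3441]
[ 0.4329 -0.1847  0.1471] 0.5013202125931804
```

```bash
python3 -m crank '[[0,0,-3.3,0],[0,0,-3.5,0],[0,0,-3.5,0],[0.3,-3.5,0,0],[0.3,-3.5,0,0],[0.3,-3.5,0,0],[0.3,-3.5,0,0],[0.3,-3.5,0,0],[0.2,-3.5,0,0],[0.1,-2.5,0,0]]' 0; python3 -m crank '[[0,-1.2,0,0],[0,0,0,0],[0,0,0,0]]'
python3 - <<'E'
from fit2 import *
np.set_printoptions(precision=4,suppress=True)
print(rows([.6805,-.156,.210]),rot(manip.state()['tool_rot'])[:,2]); s=manip.state(); print(s['tool_pos'],s['contact_force'])
f=snap('wrist','w18.png')
f=manip.grab_frame('scene'); cv2.imwrite('pics/s18.png',cv2.resize(f['img'][125:300,200:375],None,fx=3.4,fy=3.4,interpolation=cv2.INTER_CUBIC)[:,:,::-1])
E
```

```text
time: 36.48
tool_pos: [0.6697, -0.1581, 0.2488]
tool_rot: [0.0, 0.771, -0.637, -0.001]
contact_force: [-0.7, -0.2, -1.6]
gripper_width: 0.0
time: 36.73
tool_pos: [0.6793, -0.1563, 0.2493]
tool_rot: [0.001, 0.771, -0.637, -0.002]
contact_force: [0.1, 0.3, 0.3]
gripper_width: 0.003
[-0.0022 -0.1355  3.925 ] [-0.0035  0.001  -1.    ]
[ 0.6793 -0.1563  0.2493] [0.12   0.2815 0.3106]
```

View pics/w18.png

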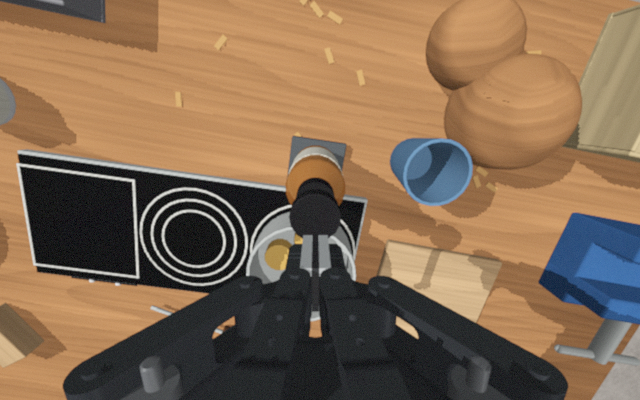

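View pics/s18.png

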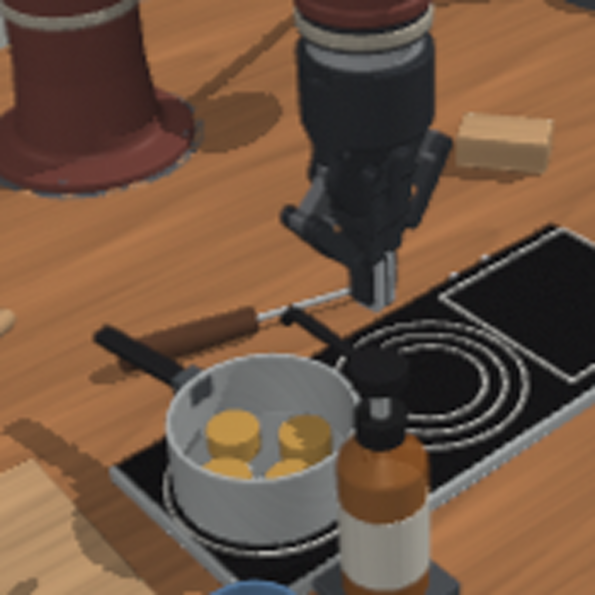

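```bash
python3 -m crank '[[0,-0.13,1,0],[0,0,1.5,0],[0,0,1,0],[0,0,0.4,0],[0,0,0.3,0],[0,0,0.4,0],[0,0,0.4,0],[0,0,0,0],[0,0,0,0]]' -; python3 -m crank '[[0,0,0.5,0],[0,0,0.4,0],[0,0,0.3,0],[0,0,0.2,0],[0,0,0,0],[0,0,0,0]]'
```

```text
time: 37.58
tool_pos: [0.681, -0.1565, 0.2024]
tool_rot: [0.0, 0.771, -0.637, 0.0]
contact_force: [-2.4, 0.2, 3.7]
gripper_width: -0.003
time: 38.08
tool_pos: [0.6818, -0.1567, 0.1892]
tool_rot: [-0.0, 0.771, -0.637, 0.001]
contact_force: [-2.3, 0.8, 8.1]
gripper_width: 0.002
```

```bash
python3 -m crank '[[0,0,0.3,0],[0,0,0.3,0],[0,0,0.1,0],[0,0,0,0],[0,0,0,0]]'
```

```text
time: 38.5
tool_pos: [0.6818, -0.1567, 0.184]
tool_rot: [-0.0, 0.771, -0.637, 0.001]
contact_force: [-6.0, 1.7, 12.4]
gripper_width: 0.001
```

```bash
python3 -m crank '[[0,0,0.15,0],[0,0,0.1,0],[0,0,0,0],[0,0,0,0]]'
```

```text
time: 38.83
tool_pos: [0.6819, -0.1567, 0.1839]
tool_rot: [-0.0, 0.771, -0.637, 0.002]
contact_force: [-9.3, 1.9, 20.1]
gripper_width: 0.004
```

```bash
python3 -m crank '[[0,0,-0.5,0],[0,0,-1,0],[0,0,-1.5,0],[0,0,-2,0],[0,0,-2,0],[0,3.5,-0.5,0],[0,3.5,0,0],[-0.3,3.5,0,0],[-0.3,3.5,0,0],[-0.3,3.5,0,0]]' - ; python3 -m crank '[[-0.3,3.5,0,0],[-0.3,3,0,0],[-0.3,1,0,0],[0,0,0,0],[0,0,0,0]]' 0.5; python3 pm.py 551 -162
python3 - <<'E'
from fit2 import *
np.set_printoptions(precision=4,suppress=True)
f=manip.grab_frame('top'); cv2.imwrite('pics/t19.png',cv2.resize(f['img'][90:290,170:430],None,fx=3,fy=3,interpolation=cv2.INTER_CUBIC)[:,:,::-1])
f=manip.grab_frame('scene'); cv2.imwrite('pics/s19.png',cv2.resize(f['img'][125:300,200:375],None,fx=3.4,fy=3.4,interpolation=cv2.INTER_CUBIC)[:,:,::-1])
snap('wrist','w19.png')
E
```

```text
time: 39.67
tool_pos: [0.5058, -0.1802, 0.2521]
tool_rot: [0.0, 0.771, -0.637, -0.0]
contact_force: [0.1, -0.9, 0.3]
gripper_width: -0.002
time: 40.08
tool_pos: [0.432, -0.1856, 0.2529]
tool_rot: [-0.0, 0.77, -0.638, 0.0]
contact_force: [0.3, -0.4, -0.0]
gripper_width: 0.503
top [(array([ 551.5, -163. ,   67.3]), 154, 0.64), (array([ 551.3, -162.2,   70.9]), 123, 0.51), (array([ 550.9, -162.8,   64.4]), 64, 0.75)]
scene [(array([ 549.9, -161.3,   66.9]), 158, 0.71), (array([ 549.9, -160.9,   69.5]), 65, 0.58), (array([ 551.6, -160.8,   64.7]), 22, 0.25)]
[ 0.43269151 -0.18554662  0.25286043] [ 1.17510652  0.43505482 -0.78372445] 40.1833
```

View pics/t19.png

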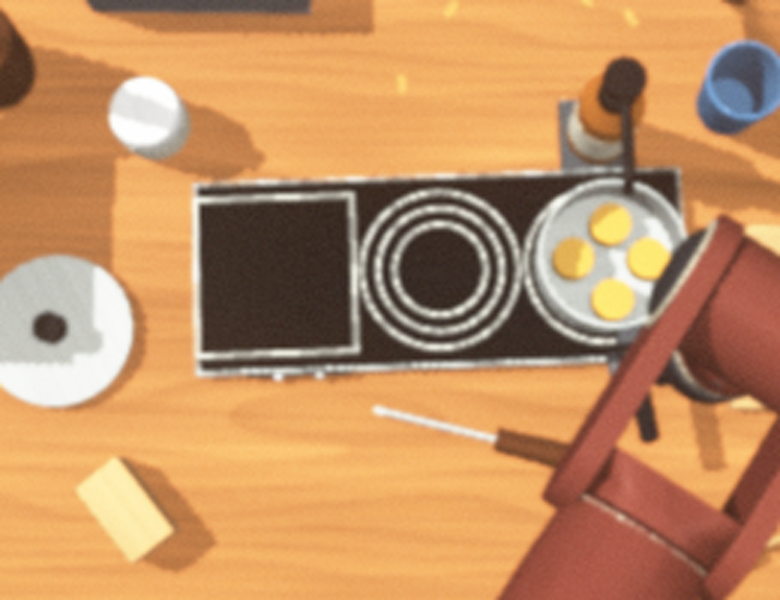

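View pics/s19.png

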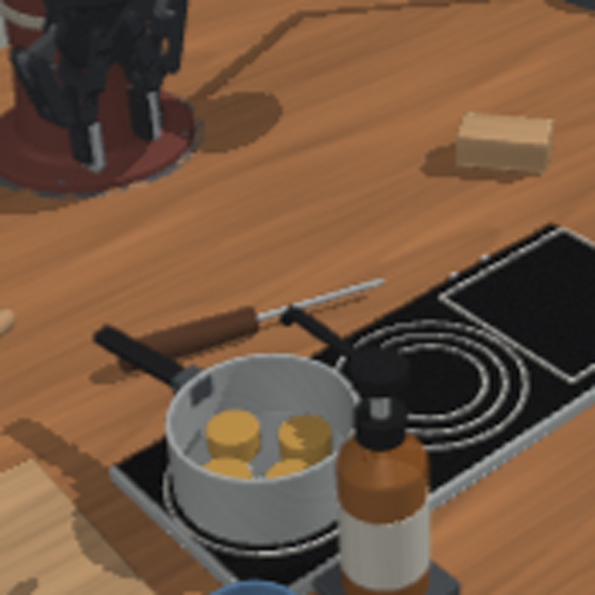

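View pics/w19.png

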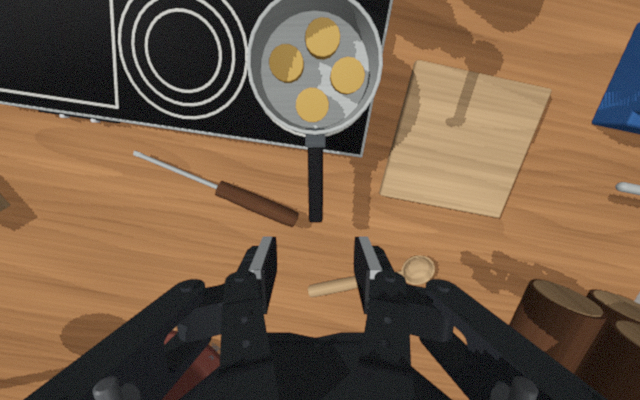

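```bash
python3 -m crank '[[0,0,3,0],[0,0,3.5,0],[0,0,3.5,0],[0,0,3.5,0],[0,0,3,0],[0,0,2,0],[0,0,1,0],[0,0,0.3,0],[0,0,0,0],[0,0,0,0]]' -
python3 - <<'E'
from fit2 import *
np.set_printoptions(precision=4,suppress=True)
print(rows([.4337,-.1853,.0543]))
snap('wrist','w20.png')
E
```

```text
time: 41.17
tool_pos: [0.4333, -0.1862, 0.0565]
tool_rot: [-0.0, 0.771, -0.637, 0.001]
contact_force: [1.0, -0.6, 0.6]
gripper_width: 0.498
[-0.0831 -0.0537  0.2199]
```

View pics/w20.png

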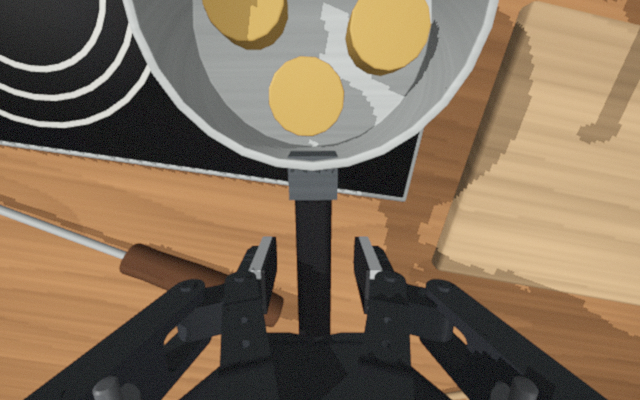

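```bash
python3 -m crank '[[-0.08,-0.05,0.1,0],[0,0,0,0]]' -; python3 -m crank '[[0,0,0,0],[0,0,0,0],[0,0,0,0],[0,0,0,0],[0,0,0,0],[0,0,0,0],[0,0,0,0],[0,0,0,0]]' 0.0
```

```text
time: 41.38
tool_pos: [0.4333, -0.1851, 0.0553]
tool_rot: [-0.0, 0.771, -0.637, 0.001]
contact_force: [0.4, 1.2, -0.1]
gripper_width: 0.5
time: 42.05
tool_pos: [0.4327, -0.1849, 0.0547]
tool_rot: [0.0, 0.771, -0.637, 0.0]
contact_force: [-2.6, 0.8, 5.1]
gripper_width: 0.194
```

```bash
python3 -m crank '[[0,0,-0.12,0],[0,0,0,0],[-0.3,-0.045,0,0],[-0.7,-0.105,0,0],[-1.1,-0.16,0,0],[-1.5,-0.22,0,0],[-1.6,-0.235,0,0],[-1.6,-0.235,0,0],[-1.6,-0.235,0,0],[-1.6,-0.235,0,0]]'; python3 -m crank '[[-1.6,-0.235,0,0],[-1.5,-0.22,0,0],[-1.2,-0.18,0,0],[-0.9,-0.135,0,0],[-0.5,-0.075,0,0],[-0.17,-0.025,0,0],[0,0,0,0],[0,0,0,0],[0,0,0,0]]'; python3 pm.py 543 -2;python3 - <<'E'
from fit2 import *
snap('wrist','w21.png')
f=manip.grab_frame('top'); cv2.imwrite('pics/t21.png',cv2.resize(f['img'][90:290,170:430],None,fx=3,fy=3,interpolation=cv2.INTER_CUBIC)[:,:,::-1])
f=manip.grab_frame('scene'); cv2.imwrite('pics/s21.png',cv2.resize(f['img'][150:300,220:430],None,fx=3.7,fy=3.7,interpolation=cv2.INTER_CUBIC)[:,:,::-1])
E
```

```text
time: 42.88
tool_pos: [0.4274, -0.0827, 0.0548]
tool_rot: [0.0, 0.77, -0.638, -0.0]
contact_force: [1.4, -3.5, -2.0]
gripper_width: 0.194
time: 43.63
tool_pos: [0.4253, -0.0245, 0.0549]
tool_rot: [0.0, 0.77, -0.637, -0.001]
contact_force: [-0.4, -1.0, -3.7]
gripper_width: 0.195
top [(array([545.3,  -2.4,  66.5]), 129, 0.63), (array([544.2,  -2.6,  70.9]), 114, 0.55), (array([535.4,  -5.2,  71.6]), 53, 1.05)]
scene [(array([543.2,  -0.6,  67. ]), 140, 0.67), (array([543.5,  -0.6,  69.9]), 65, 0.49), (array([544.5,  -1.2,  64.6]), 27, 0.3)]
[ 0.42529578 -0.02454459  0.05489983] [-1.12510843 -0.58942808 -2.70152548] 43.7333
```

View pics/t21.png

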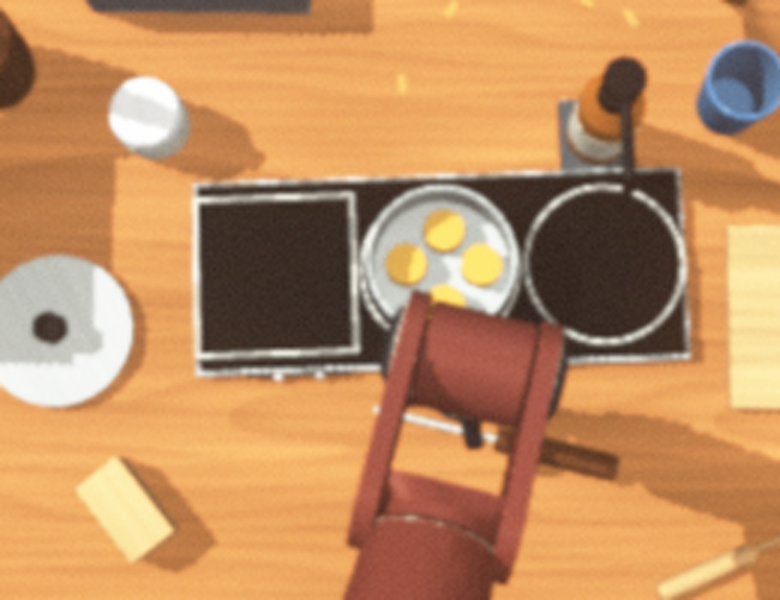

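View pics/s21.png

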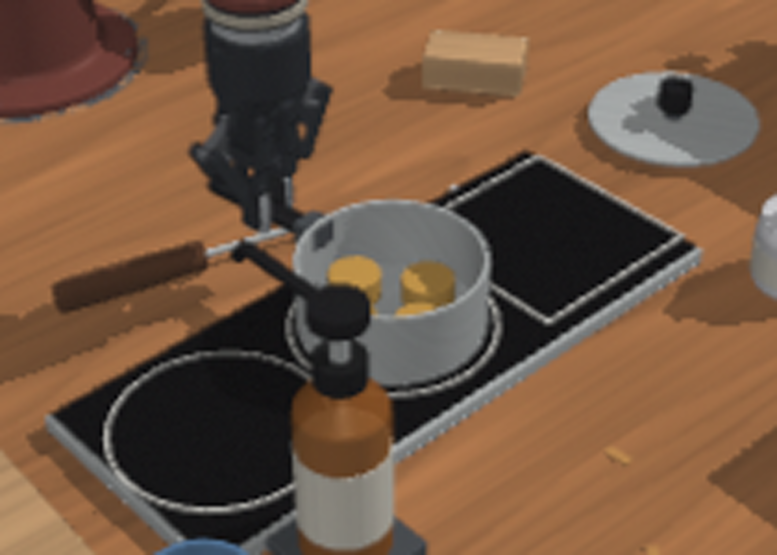

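```bash
python3 -m crank '[[0,0,0.1,0],[0,0,0,0],[0,0,0,0]]'; python3 -m crank '[[0,0,0,0],[0,0,0,0],[0,0,0,0],[0,0,0,0],[0,0,-0.5,0],[0,0,-1,0],[0,0,-2,0],[0,0,-3,0],[0,0,-4,0],[0,0,-4,0]]' 0.5; python3 pm.py 543 -2;python3 - <<'E'
from fit2 import *
np.set_printoptions(precision=4,suppress=True)
P=[]
for n,box in (('top',(160,240,150,230)),('scene',(165,200,370,430))):
    f=manip.grab_frame(n); g=cv2.cvtColor(f['img'],cv2.COLOR_RGB2GRAY); m=np.zeros_like(g); a,b,c,d=box
    m[a:b,c:d]=(g[a:b,c:d]<70)
    k,l,st,ce=cv2.connectedComponentsWithStats(m); i=1+st[1:,4].argmax(); print(n,st[i],ce[i],onz(f,*ce[i],.036)); P.append(ray(f,*ce[i]))
    cv2.imwrite(f'pics/{n}22.png',cv2.resize(f['img'][a:b,c:d],None,fx=6,fy=6)[:,:,::-1])
(p1,d1),(p2,d2)=P; t=np.linalg.lstsq(np.stack([d1,-d2],1),p2-p1,rcond=None)[0]; print(p1+d1*t[0],p2+d2*t[1])
E
```

```text
time: 44.13
tool_pos: [0.4253, -0.0246, 0.0547]
tool_rot: [0.001, 0.771, -0.637, -0.001]
contact_force: [-5.9, -1.9, 3.5]
gripper_width: 0.191
time: 44.97
tool_pos: [0.4249, -0.0242, 0.2009]
tool_rot: [0.0, 0.771, -0.637, -0.0]
contact_force: [1.3, 0.8, 0.4]
gripper_width: 0.501
top [(array([544.3,  -2.4,  67.3]), 115, 0.65), (array([543.6,  -2.6,  71.2]), 94, 0.75), (array([535.8,  -4.4,  71.2]), 58, 0.88)]
scene [(array([543.3,  -0.6,  67. ]), 139, 0.67), (array([543.7,  -0.7,  69.9]), 63, 0.45), (array([544.8,  -1.5,  64.7]), 28, 0.29)]
[ 0.42998844 -0.0253441   0.20875735] [0.69650673 0.22281787 0.93991651] 45.0667
top [182 195   9   8  59] [186.0169 198.7627] [0.4829 0.37   0.036 ]
scene [398 171   9  11  84] [402.0714 175.9167] [0.4871 0.3656 0.036 ]
[0.4833 0.3712 0.032 ] [0.483  0.3708 0.0319]
```

View pics/top22.png

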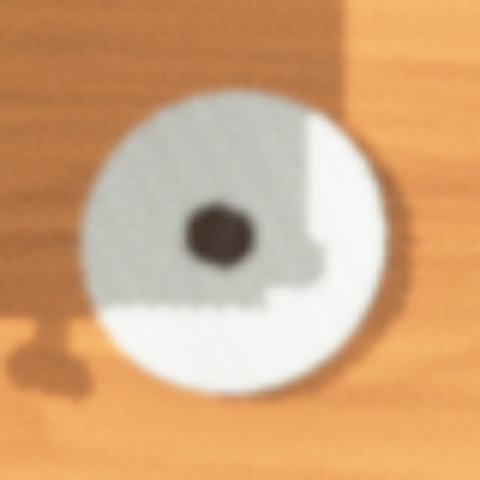

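View pics/scene22.png

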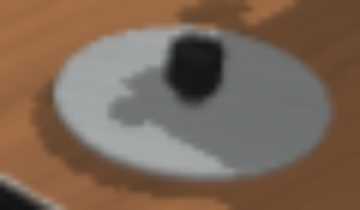

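Run:
```python
from fit2 import *
np.set_printoptions(precision=4,suppress=True)
print(rows([.465,.360,.15]))
```

```text
[-37.0765 -10.9388   5.174 ]
```

```bash
python3 -m crank '[[-2,-0.6,0,0],[-3.5,-1,0,0],[-3.5,-1,0,0],[-3.5,-1,0,0],[-3.5,-1,0,0],[-3.5,-1,0,0],[-3.5,-1,0,0],[-3.5,-1,0,0],[-3.5,-1,1,0],[-3.5,-1.2,2,0]]' 0.6; python3 -m crank '[[-2.5,-1,2,0],[-1,-0.6,0,0],[0,0,0,0],[0,0,0,0]]';  python3 - <<'E'
from fit2 import *
np.set_printoptions(precision=4,suppress=True)
f=snap('wrist','w23.png'); print(manip.state()['tool_pos'],rows([.483,.371,.022]),proj(f,[.483,.371,.044]),proj(f,[.483,.371,.0]))
E
```

```text
time: 46.0
tool_pos: [0.4594, 0.3251, 0.1702]
tool_rot: [-0.001, 0.771, -0.637, 0.001]
contact_force: [0.7, -0.1, 0.4]
gripper_width: 0.599
time: 46.33
tool_pos: [0.468, 0.3595, 0.1489]
tool_rot: [0.001, 0.771, -0.637, -0.0]
contact_force: [-0.4, 0.5, 0.1]
gripper_width: 0.598
[0.4684 0.3592 0.1498] [-0.8945 -1.6521 12.7804] [306.5537 176.5957] [307.7411 167.2175]
```

View pics/w23.png

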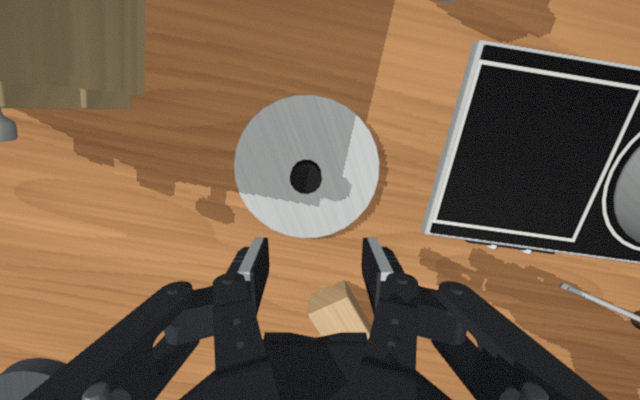

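```bash
python3 -m crank '[[-0.45,-0.82,2,0],[-0.45,-0.83,3,0],[0,0,3,0],[0,0,2.3,0],[0,0,1.3,0],[0,0,0.7,0],[0,0,0.3,0],[0,0,0,0],[0,0,0,0]]' -;  python3 - <<'E'
from fit2 import *
np.set_printoptions(precision=4,suppress=True)
f=snap('wrist','w24.png'); print(manip.state()['tool_pos'])
E
```

```text
time: 47.13
tool_pos: [0.484, 0.3724, 0.0253]
tool_rot: [-0.001, 0.77, -0.638, 0.001]
contact_force: [0.3, -0.2, 1.6]
gripper_width: 0.6
[0.484  0.3726 0.0254]
```

View pics/w24.png

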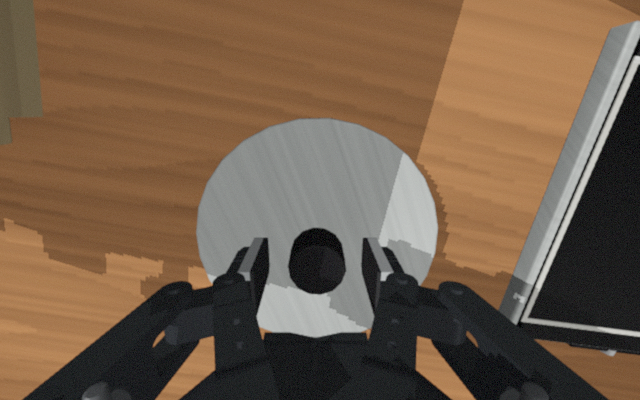

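Knob at (316, 260), centred between the pads. Closing.

```bash
python3 -m crank '[[0,0,0,0],[0,0,0,0],[0,0,0,0],[0,0,0,0],[0,0,0,0],[0,0,0,0],[0,0,0,0]]' 0; python3 -m crank '[[0,0,-0.5,0],[0,0,-1,0],[0,0,-2,0],[0,0,0,0],[0,0,0,0]]'
python3 - <<'E'
from fit2 import *
np.set_printoptions(precision=4,suppress=True)
f=snap('wrist','w25.png'); print(manip.state()['tool_pos'])
f=manip.grab_frame('scene'); cv2.imwrite('pics/s25.png',cv2.resize(f['img'][100:250,330:500],None,fx=4,fy=4,interpolation=cv2.INTER_CUBIC)[:,:,::-1])
E
```

```text
time: 47.77
tool_pos: [0.4837, 0.3726, 0.0251]
tool_rot: [-0.001, 0.771, -0.637, 0.0]
contact_force: [-2.1, -1.2, 6.1]
gripper_width: 0.328
time: 48.18
tool_pos: [0.4837, 0.3726, 0.0599]
tool_rot: [-0.002, 0.771, -0.637, 0.001]
contact_force: [-0.5, -0.8, -2.0]
gripper_width: 0.327
[0.4828 0.372  0.0585]
```

View pics/s25.png

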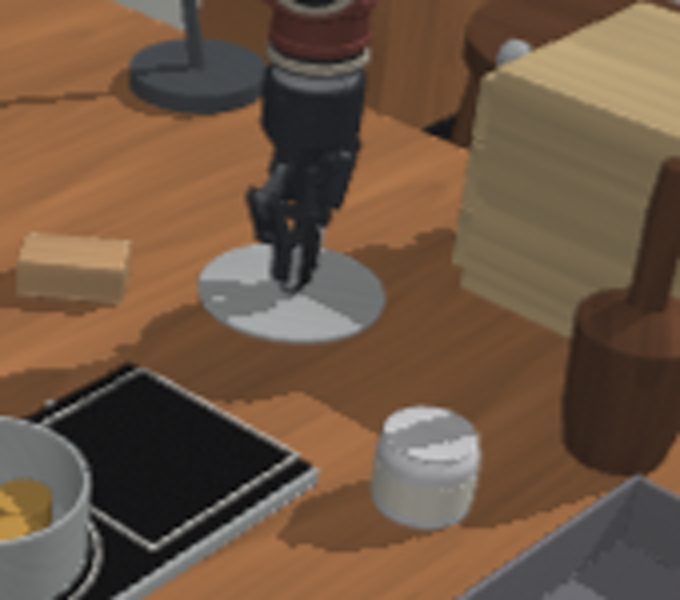

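View pics/w25.png

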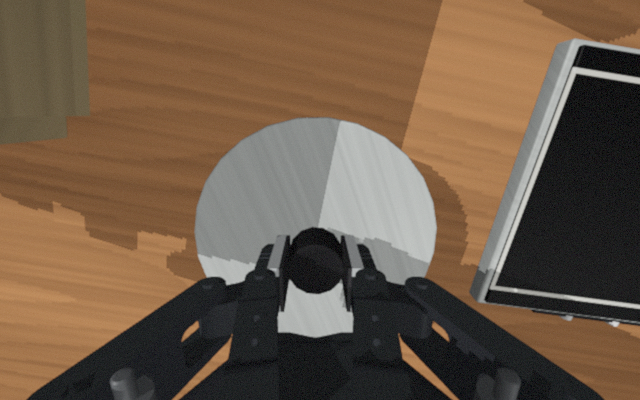

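```bash
python3 -m crank '[[0,0,-2,0],[0,0,-3,0],[0,0,-2.2,0],[0,0,0,0],[0,0,0,0]]'
python3 - <<'E'
from fit2 import *
np.set_printoptions(precision=4,suppress=True)
print(manip.state()['tool_pos'],rows([.544,-.002,.130]))
E
```

```text
time: 48.7
tool_pos: [0.4832, 0.3722, 0.1308]
tool_rot: [-0.001, 0.771, -0.637, 0.0]
contact_force: [-0.5, -0.7, -2.4]
gripper_width: 0.33
[0.4832 0.3722 0.1308] [37.9004  1.0408  0.0568]
```

```bash
python3 -m crank '[[0.6,0.02,0,0],[1.3,0.04,0,0],[2,0.06,0,0],[2.5,0.07,0,0],[2.7,0.07,0,0],[2.7,0.07,0,0],[2.7,0.07,0,0],[2.7,0.07,0,0],[2.7,0.07,0,0],[2.7,0.07,0,0]]'; python3 -m crank '[[2.7,0.07,0,0],[2.7,0.07,0,0],[2.7,0.08,0,0],[2.5,0.07,0,0],[2,0.06,0,0],[1.5,0.05,0,0],[0.8,0.03,0,0],[0.3,0.01,0,0],[0,0,0,0],[0,0,0,0]]'
python3 - <<'E'
from fit2 import *
np.set_printoptions(precision=4,suppress=True)
f=snap('wrist','w26.png'); print(manip.state()['tool_pos'])
for n,box in (('top',(120,270,240,400)),('scene',(130,290,220,420))):
    f=manip.grab_frame(n); a,b,c,d=box
    cv2.imwrite(f'pics/{n}26.png',cv2.resize(f['img'][a:b,c:d],None,fx=3.7,fy=3.7,interpolation=cv2.INTER_CUBIC)[:,:,::-1])
print(rows([.544,-.002,.13]))
E
```

```text
time: 49.53
tool_pos: [0.5176, 0.1463, 0.128]
tool_rot: [0.002, 0.77, -0.638, -0.001]
contact_force: [0.5, -0.3, -2.5]
gripper_width: 0.327
time: 50.37
tool_pos: [0.5427, -0.0009, 0.1296]
tool_rot: [0.0, 0.771, -0.637, -0.001]
contact_force: [-0.3, 0.3, -2.9]
gripper_width: 0.326
[ 0.5428 -0.0006  0.1299]
[ 0.1661 -0.0649  0.0177]
```

View pics/scene26.png

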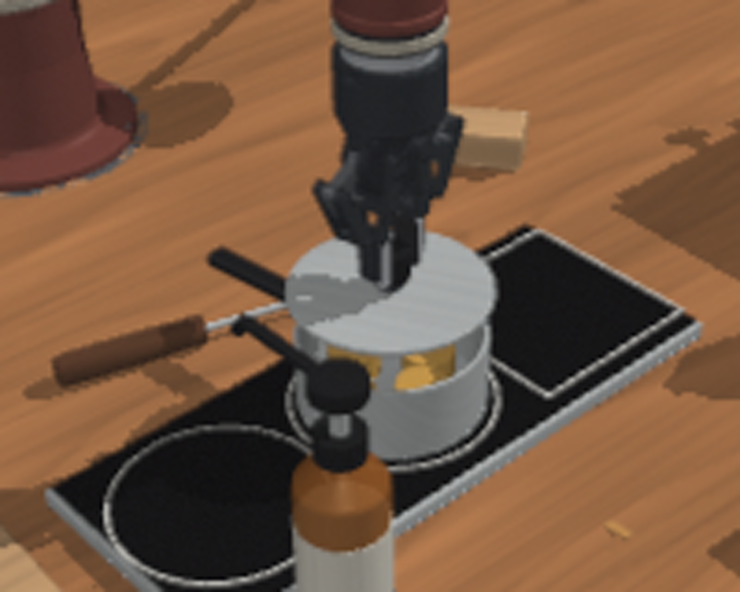

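View pics/w26.png

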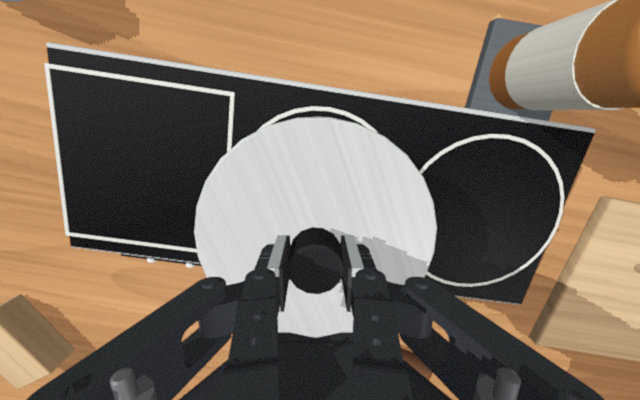

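View pics/top26.png

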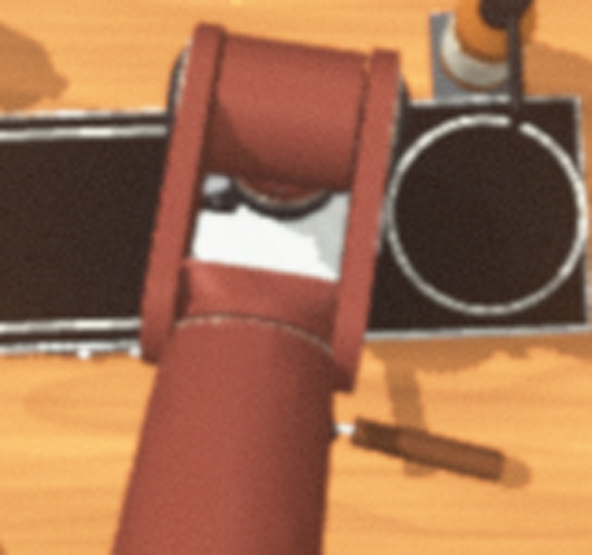

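Run:
```python
from fit2 import *
A=np.arange(0,2*np.pi,.04)
for n in ('scene','wrist'):
    f=manip.grab_frame(n); g=cv2.cvtColor(f['img'],cv2.COLOR_RGB2GRAY)
    for z in (.112,.114): print(n,z,radial(g,f,np.array([543.,-1]),z,66,82,'out',20,A))
f=manip.grab_frame('scene'); g=cv2.cvtColor(f['img'],cv2.COLOR_RGB2GRAY)
print(radial(g,f,np.array([543.,-1]),.08,62,75,'out',20,A))
```

```text
scene 0.112 (array([538.7,   2.6,  74.2]), 47, 1.02)
scene 0.114 (array([540.7,   0.6,  74.2]), 47, 0.65)
wrist 0.112 (array([540.6,  -0. ,  74.7]), 129, 1.06)
wrist 0.114 (array([5.414e+02, 1.000e-01, 7.380e+01]), 127, 1.02)
(array([544.4,  -2.3,  71. ]), 19, 0.36)
```

```bash
python3 -m crank '[[0.18,-0.17,0.5,0],[0,0,0.8,0],[0,0,0.6,0],[0,0,0.3,0],[0,0,0,0],[0,0,0,0]]'
python3 - <<'E'
from fit2 import *
print(manip.state()['tool_pos'])
f=manip.grab_frame('scene'); cv2.imwrite('pics/s27.png',cv2.resize(f['img'][180:270,280:370],None,fx=6.5,fy=6.5,interpolation=cv2.INTER_CUBIC)[:,:,::-1])
E
```

```text
time: 51.17
tool_pos: [0.5449, -0.0027, 0.1077]
tool_rot: [0.0, 0.771, -0.637, -0.0]
contact_force: [1.2, -0.4, -2.5]
gripper_width: 0.327
[ 0.5449356  -0.0026848   0.10772314]
```

View pics/s27.png

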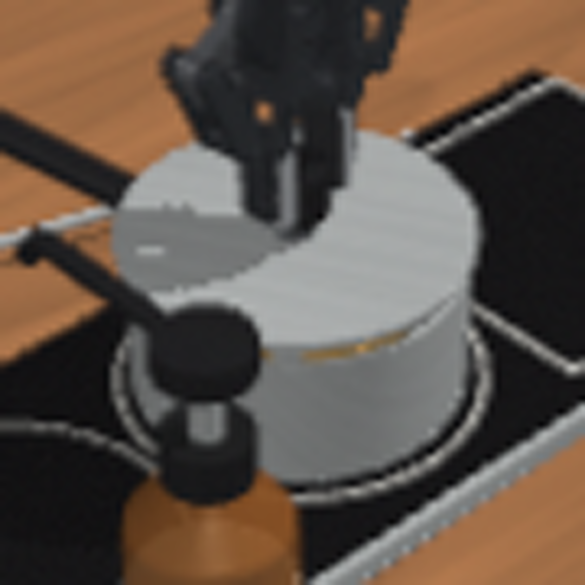

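```bash
python3 -m crank '[[0,0,0.2,0],[0,0,0.2,0],[0,0,0.1,0],[0,0,0,0],[0,0,0,0]]'
```

```text
time: 51.63
tool_pos: [0.5452, -0.0027, 0.1033]
tool_rot: [0.0, 0.771, -0.637, -0.0]
contact_force: [0.2, -0.4, -2.0]
gripper_width: 0.329
```

```bash
python3 -m crank '[[0,0,0.2,0],[0,0,0.2,0],[0,0,0,0],[0,0,0,0]]'
```

```text
time: 51.97
tool_pos: [0.5451, -0.0027, 0.0991]
tool_rot: [0.0, 0.771, -0.637, -0.0]
contact_force: [0.2, -0.1, -1.8]
gripper_width: 0.325
```

```bash
python3 -m crank '[[0,0,0.1,0],[0,0,0.05,0],[0,0,0,0],[0,0,0,0]]'
```

```text
time: 52.3
tool_pos: [0.5454, -0.0028, 0.0981]
tool_rot: [-0.0, 0.771, -0.637, 0.0]
contact_force: [-2.2, 0.7, -0.5]
gripper_width: 0.325
```

Seated (force step at 0.0981 as computed). Release and lift clear.

```bash
python3 -m crank '[[0,0,0.05,0],[0,0,0,0],[0,0,0,0]]'; python3 -m crank '[[0,0,0,0],[0,0,0,0],[0,0,0,0],[0,0,0,0],[0,0,-0.5,0],[0,0,-1,0],[0,0,-2,0],[0,0,-3,0],[0,0,-4,0],[0,0,-4,0]]' 0.6;  python3 -m crank '[[0,2,-1,0],[0,3.5,0,0],[0,3.5,0,0],[0,3.5,0,0],[0,2,0,0],[0,0,0,0],[0,0,0,0]]' -
python3 - <<'E'
from fit2 import *
A=np.arange(0,2*np.pi,.04)
f=snap('wrist','w28.png'); print(manip.state()['tool_pos'])
for n,box in (('top',(90,280,170,430)),('scene',(130,290,200,430))):
    f=manip.grab_frame(n); a,b,c,d=box
    cv2.imwrite(f'pics/{n}28.png',cv2.resize(f['img'][a:b,c:d],None,fx=3,fy=3,interpolation=cv2.INTER_CUBIC)[:,:,::-1])
    g=cv2.cvtColor(f['img'],cv2.COLOR_RGB2GRAY)
    for z in (.080,.083): print(n,z,radial(g,f,np.array([543.,-1]),z,66,82,'out',20,A))
E
```

```text
time: 52.55
tool_pos: [0.5454, -0.0028, 0.0981]
tool_rot: [0.0, 0.771, -0.637, 0.0]
contact_force: [-4.5, 0.5, 5.0]
gripper_width: 0.326
time: 53.38
tool_pos: [0.5446, -0.0026, 0.244]
tool_rot: [0.0, 0.771, -0.637, -0.0]
contact_force: [1.0, -0.1, 0.1]
gripper_width: 0.604
time: 53.97
tool_pos: [0.4027, -0.0301, 0.2537]
tool_rot: [-0.001, 0.77, -0.638, 0.002]
contact_force: [0.3, -0.5, 0.5]
gripper_width: 0.601
[ 0.40322615 -0.03001149  0.25348049]
top 0.08 (array([543. ,  -2.7,  75.9]), 109, 1.03)
top 0.083 (array([542.3,  -2.6,  75.8]), 110, 1.1)
scene 0.08 (array([538.9,   2.4,  74. ]), 63, 0.55)
scene 0.083 (array([541.4,   0.6,  73.2]), 68, 0.85)
```

View pics/scene28.png

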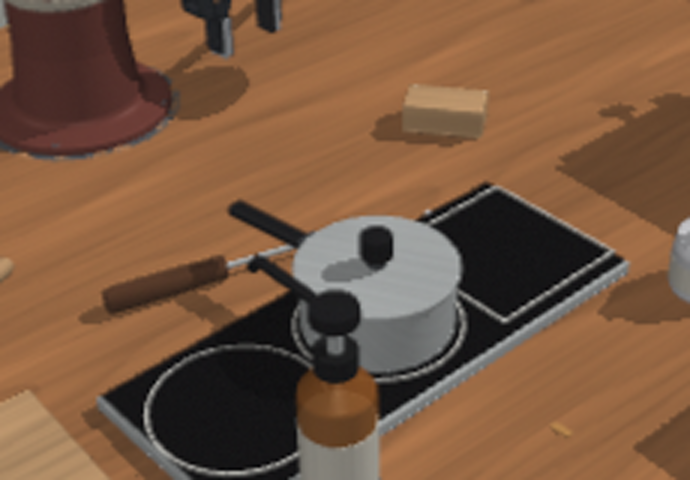

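View pics/w28.png

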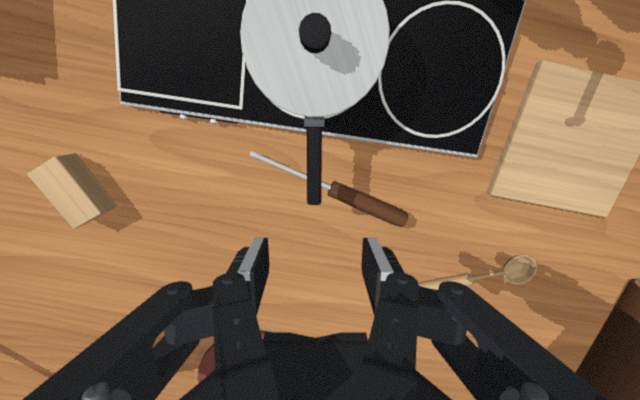

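View pics/top28.png

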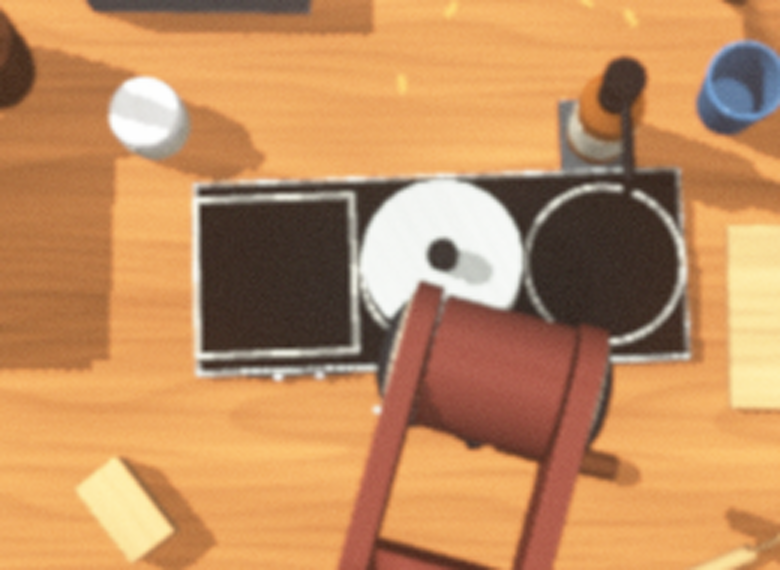

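Run:
```python
from fit2 import *
np.set_printoptions(precision=4,suppress=True)
P=[]
for n,box in (('top',(165,185,308,328)),('scene',(203,220,318,333))):
    f=manip.grab_frame(n); g=cv2.cvtColor(f['img'],cv2.COLOR_RGB2GRAY); m=np.zeros_like(g); a,b,c,d=box
    m[a:b,c:d]=(g[a:b,c:d]<80)
    k,l,st,ce=cv2.connectedComponentsWithStats(m); i=1+st[1:,4].argmax(); print(n,st[i],ce[i]); P.append(ray(f,*ce[i]))
(p1,d1),(p2,d2)=P; t=np.linalg.lstsq(np.stack([d1,-d2],1),p2-p1,rcond=None)[0]; print(p1+d1*t[0],p2+d2*t[1])
f=manip.grab_frame('scene'); cv2.imwrite('pics/s29.png',cv2.resize(f['img'][190:270,290:370],None,fx=7,fy=7,interpolation=cv2.INTER_CUBIC)[:,:,::-1])
print(manip.state()['time'],manip.state()['contact_force'])
```

```text
top [313 171   9   9  59] [317.2034 174.7458]
scene [320 206  11  14 131] [324.9313 212.0687]
[ 0.5437 -0.0042  0.104 ] [ 0.5444 -0.0032  0.1041]
54.2667 [-0.7995 -0.9762 -0.8107]
```

View pics/s29.png

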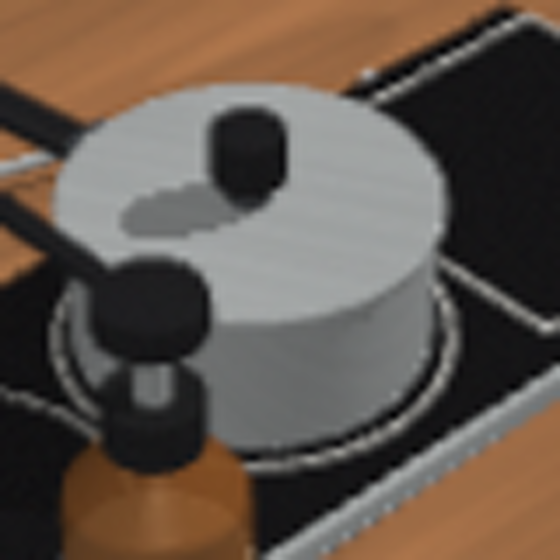

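```bash
python3 -c "
from plant import manip
manip.job_done()"
```

```text
the job is handed in; nothing more can be done
```

The whole job was carried out in the order asked and handed in at about 54 s of the 210 s allowed.

- **Cakes:** all four were placed side by side in the saucepan while it stood on the square mark. I did not re-centre the pan there. It started, and stayed, roughly 7–9 mm off that mark's centre.
- **Oil pump:** I slid the pan by its handle onto the single ring; after one correction it was within about 1 mm of centre. I pressed the pump head to its stop: it travelled about 20 mm, with force climbing to 20 N while it no longer moved. The pictures afterwards show it back up.
- **Heating mark:** I slid the pan onto the concentric rings. It was within about 1.5 mm of centre, judged from the top and scene cameras.
- **Lid:** it went in freely and met the rim at the calculated seated height. Seen from two cameras, the knob is at 104 mm (expected 105 mm) and within about 2 mm of the pan's axis, and the lid looks level. The lid-edge fits disagreed more: one scene-camera fit, at an assumed edge height, put the lid about 6 mm off. I relied on the knob reading, the free entry and the seating height instead.

**Other checks:** the bystanders visible in the last pictures look unmoved, though I did not measure them. While I held the handle, the vertical force varied between about 6 N down and 4 N up. I saw no lift or tilt of the pan.

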